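# Cap a batch of storage jars on the sliding carrier

## Robot

A 7-joint arm with a two-finger parallel gripper is mounted at the origin on a cart in front of the work surface, level with it; the furniture and walls round the work are solid. World frame = base frame: x ahead of the robot, y to its left, z up, the work surface at z = 0. Lengths are in mm, angles in rad, forces in N, time in s.
With the tool pointing down it reaches from about 400 to 850 mm from the base axis. Payload 6.9 kg.
Tool frame: the origin (TCP) lies on the mounting face of the last link; the fingertips stand 173 mm ahead of it and the grasp point (between the pads) lies 155 mm ahead of it (robot.grip_point_offset is the distance from the TCP to the grasp point, in mm); z points along the fingers, y is the direction in which the jaws open and shut (so a half turn about z gives the same grasp; the last joint's range is limited). The gripper opens to 85 mm and grips with 20 to 120 N. Pads are 22 mm wide; open, the fingers measure 114 mm over their backs; the gripper's body (76 mm by 85 mm) begins 54 mm behind the grasp point. The pads swing forward as they close: fully open they stand 13 mm farther back than shut.
Start: joints at [1.45, 0.507, -0.238, 1.5, 0.126, 1.149, -0.155], TCP at [139.899, -609.135, 404.675] pointing down, gripper open.
Joint ranges: [-3.08, 3.08], [-0.24, 2.05], [-1.43, 1.35], [0, 2.5], [-1.52, 4.66], [0.17, 1.96], [-2.89, 2.89]. Speed limits (rad/s): [2.39, 2.39, 3.14, 3.14, 3.14, 3.14, 3.14].

## Interface

Orientations are given as [roll, pitch, yaw] about the fixed x, y, z axes, in that order (R = Rz(yaw) Ry(pitch) Rx(roll)).
In Python, from cell import robot gives the robot as it stands.
- The arm moves only by the shell command python3 -m creep 'ROWS' [OPENING] [FORCE]. ROWS is JSON, one flat list of numbers, 6 for each row, row after row: the shift along the tool's x, y, z scaled (see below), then the turn, a rotation vector about the tool's x, y, z scaled (see below). In form: [x, y, z, ax, ay, az, x, y, z, ax, ay, az, ...]. A call has 1 to 10 rows; each row is the pose to reach, as a shift and turn from the pose commanded when the call began, along the tool's axes at that moment, turning the shorter way round; what a row does not reach only later rows make up. The controller multiplies each number of a shift by 150 mm and each number of a turn by pi rad. A row lasts 1/12 s, in which the tool goes at most 41.7 mm and 7.16 degrees, less where a joint would pass 70% of its speed; a pose out of reach is approached as far as the arm can. A call with a number of a shift or a turn outside -1 to 1 is refused whole. A call with a gripper value outside its range is refused whole. OPENING is the opening, from -1 (shut) to 1 (fully open), set as the call begins (- or left out, the last holds). The fingers move at their own pace and stop on an object; FORCE is the grip in N (left out, the last holds). Time passes only in rows, so rows that repeat a pose let the fingers close. It gives the time, the measured TCP pose, the force and the opening at its end, in the units of the state.
- robot.state(): the state, without advancing time (a new reading comes with each control period).
- robot.capture(name): name is "side" or "top" or "wrist"; returns (picture, depth): 480x640x3 uint8, red, green, blue; 480x640 float32, mm along the optical axis (not along the pixel's ray), 0 where there is no reading.
- robot.calibration(name): a dict with "fx", "fy", "cx", "cy" (pixels), "extrinsics" (4x4, takes a point from camera to world coordinates). Camera axes: x right, y up, looking along -z (the intrinsics and any distortion apply to the point x, -y, -z); pixel columns grow to the right and rows downward; lengths in mm; the calibration is good to about 2 mm. A picture is of the moment at which its call begins: read the wrist's pose just before it. calibration takes no time and is no camera call; for the wrist camera it gives the pose at the moment of the call.
- robot.close_job(): hands the job in, once; it reports no verdict.
The state is a dict: "time_s": time; "qpos": joint angles; "joint_vel": joint speeds; "joint_torque": joint torques, N m; "eef_pos": TCP position; "ee_rot": TCP orientation; "ft_force": force on the tool from outside, world axes, zero at the start; "torque": the same for the moment, N m; "finger_gap": opening from 0.0 (shut) to 1.0 (fully open).
Only numpy, scipy, OpenCV 4.12 (cv2) and the standard library are available. Lean on these libraries where they do the work, as an engineer would, in place of code of your own. Each camera call takes 0.05 s, during which the arm holds its last target.

## Task

Stand every one of the square white storage jars in a pocket of its own in the jar carrier while the carrier is at the left-hand loading station. Then push the carrier along its rail to the middle station, where it clicks into its detent, screw all the lids down tight (clockwise) there and not before, and finally push the carrier on to the last station at the right and leave it there with the jars standing in their pockets, lids tight. Leave the other things on the worktop where they are.

Things in the scene. Friction and masses are not known exactly. Their poses are not given: they have to be found in the camera images.
- jar_a_mid (a point): Centre, half-way up (49 mm above its foot), of a square white ceramic storage jar, one of two or three alike: body 52 x 52 mm and 74 mm high with upright flat sides, on it a round ribbed steel screw lid 44 mm across; 98 mm high overall, about 0.3 kg. z is up along the jar, x and y are square to its flat sides; a small dark mark sits at the top of its +x side.
- lid_a_mid (a point): Centre of that jar's round screw lid (44 mm across, 20 mm high, from 78 to 98 mm above the jar's foot); x points along the dark raised ridge on the lid's top. The lid is captive: it turns but never lifts off or moves up or down.
- lid_a (a joint): Turn of that lid in rad: 0 = tight against its stop, its ridge over the dark mark on the jar; positive = backed off, counter-clockwise seen from above. Starts at 2.8 to 4.6, so it needs several grips. Friction 0.05 N m: a free-standing jar turns along with its lid; in a pocket the jar turns up to about 10 degrees and is then held by its square foot.
- jar_b_mid (a point): Centre, half-way up (49 mm above its foot), of a square white ceramic storage jar, one of two or three alike: body 52 x 52 mm and 74 mm high with upright flat sides, on it a round ribbed steel screw lid 44 mm across; 98 mm high overall, about 0.3 kg. z is up along the jar, x and y are square to its flat sides; a small dark mark sits at the top of its +x side.
- lid_b_mid (a point): Centre of that jar's round screw lid (44 mm across, 20 mm high, from 78 to 98 mm above the jar's foot); x points along the dark raised ridge on the lid's top. The lid is captive: it turns but never lifts off or moves up or down.
- lid_b (a joint): Turn of that lid in rad: 0 = tight against its stop, its ridge over the dark mark on the jar; positive = backed off, counter-clockwise seen from above. Starts at 2.8 to 4.6, so it needs several grips. Friction 0.05 N m: a free-standing jar turns along with its lid; in a pocket the jar turns up to about 10 degrees and is then held by its square foot.
- jar_c_mid (a point): Centre, half-way up (49 mm above its foot), of a square white ceramic storage jar, one of two or three alike: body 52 x 52 mm and 74 mm high with upright flat sides, on it a round ribbed steel screw lid 44 mm across; 98 mm high overall, about 0.3 kg. z is up along the jar, x and y are square to its flat sides; a small dark mark sits at the top of its +x side.
- lid_c_mid (a point): Centre of that jar's round screw lid (44 mm across, 20 mm high, from 78 to 98 mm above the jar's foot); x points along the dark raised ridge on the lid's top. The lid is captive: it turns but never lifts off or moves up or down.
- lid_c (a joint): Turn of that lid in rad: 0 = tight against its stop, its ridge over the dark mark on the jar; positive = backed off, counter-clockwise seen from above. Starts at 2.8 to 4.6, so it needs several grips. Friction 0.05 N m: a free-standing jar turns along with its lid; in a pocket the jar turns up to about 10 degrees and is then held by its square foot.
- pocket0 (a point): Centre of the floor of the left one of the carrier's three square pockets (each 60 to 62 mm wide inside, walls 16 mm high above this floor, pockets 84 mm apart in a row along y). A jar stands in it on its foot with its flat sides parallel to the walls, its centre then 49 mm above this point. x, y: the rail's axes; the carrier slides towards -y (right).
- pocket1 (a point): Centre of the floor of the middle one of the carrier's three square pockets (each 60 to 62 mm wide inside, walls 16 mm high above this floor, pockets 84 mm apart in a row along y). A jar stands in it on its foot with its flat sides parallel to the walls, its centre then 49 mm above this point. x, y: the rail's axes; the carrier slides towards -y (right).
- pocket2 (a point): Centre of the floor of the right one of the carrier's three square pockets (each 60 to 62 mm wide inside, walls 16 mm high above this floor, pockets 84 mm apart in a row along y). A jar stands in it on its foot with its flat sides parallel to the walls, its centre then 49 mm above this point. x, y: the rail's axes; the carrier slides towards -y (right).
- carrier_grip (a point): Grip point on the carrier's upright black handle plate at its right-hand end: plate 12 mm thick along the rail (y), 30 mm wide across it, standing 42 mm above the carrier's floor plate, its top 13 mm above this point. 88 mm from the centre of the right pocket.
- carrier (a joint): Travel of the grey plastic jar carrier along its low rail, in m: 0 = loading station at the left end, 0.11 = middle (capping) station, 0.22 = last (cooling) station at the right end, just before the end stop. A spring detent catches it at each station within about 6 mm; leaving one takes about 6 N along the rail. It starts at 0.
- salt_shaker_mid (a point): Bystander, to be left alone: centre, half-way up, of a salt shaker with a dull metal top, 44 mm across, 90 mm high.
- honey_jar_mid (a point): Bystander, to be left alone: centre, half-way up, of a glass honey jar with a red lid, 58 mm across, 86 mm high.
- soup_tin_mid (a point): Bystander, to be left alone: centre, half-way up, of a low food tin, 75 mm across, 58 mm high.
Mind the look-alikes: they are no part of the job. What is shaped like the part that bears jar_c_mid but purple is not meant. What is shaped like the part that bears jar_b_mid but pink is not meant.

How it is judged:
By the outcome, as a careful person would: the job done as asked, in the order asked, and still so for the second after the job is handed in, with the robot touching nothing.
Of jar_a, jar_b, jar_c only 2 to 3 are there at a start; the rules pass over those that are not, and their reading is None.
At some moment in a run one of jar_a, jar_b, jar_c may be knocked a few centimetres aside while the robot is not near it.
Once in a run the grip may slacken for a moment while it holds something.
It also fails if it takes over 210 s, if anything falls off the work surface, if the arm or the gripper's body presses on something with over 40 N, if the wrist force passes 120 N, or if a joint passes its speed limit or range.

## Working session

There is one attempt and no reset: what is moved stays moved. The work goes in short steps, Python scripts to look and compute and a shell command to move; the robot and the scene stay as the last step left them, time stands still between calls to the robot, and variables do not carry over. Pictures are saved under pics/ and viewed, and the job is handed in when it is done.

```bash
ls -la; mkdir -p pics; python3 - <<'E'
from cell import robot
import cv2
print(robot.state())
print(robot.grip_point_offset)
for n in ["side","top","wrist"]:
    c=robot.calibration(n);print(n,c)
    p,d=robot.capture(n)
    cv2.imwrite(f"pics/{n}0.png",p[:,:,::-1])
print(robot.state()['time_s'])
E
```

```text
total 12
drwxr-xr-x  3 agent agent 4096 Dec  7 15:50 .
drwxr-xr-x 23 root  root  4096 Dec  7 15:50 ..
drwxr-xr-x  2 agent agent 4096 Dec  7 15:50 pics
{'time_s': 0.0, 'qpos': array([ 1.45049589,  0.50830712, -0.23751238,  1.50114095,  0.12570244,
        1.14890947, -0.15479032]), 'joint_vel': array([-8.32442663e-04, -2.14139211e-04,  2.50125117e-04,  8.20798001e-04,
        7.20580397e-04,  3.28327497e-05, -1.30040864e-04]), 'joint_torque': array([-2.35325888e-04, -6.20610380e+01, -2.18707971e+00, -2.49661088e+01,
        1.26316206e-02,  1.21920265e-02, -2.23528268e-06]), 'eef_pos': array([ 139.8074982 , -608.95477996,  403.8452532 ]), 'ee_rot': array([-3.13981731e+00,  4.74125715e-05,  2.25818544e-01]), 'ft_force': array([-0.44187447,  0.16595269,  0.52717666]), 'torque': array([-0.02993204,  0.02306478,  0.04146514]), 'finger_gap': 0.9984694922503653}
154.70000000000002
side {'fx': 601.3229387785411, 'fy': 601.3229387785411, 'cx': 325.3580099260258, 'cy': 237.81375204761505, 'extrinsics': array([[-8.42230968e-01,  2.32672244e-01, -4.86323579e-01,
        -1.89036237e+02],
       
[... 481 characters left out ...]
.43412941e-01,  1.78981953e-01,
         3.06434153e+02],
       [-1.07361615e-02,  6.19310710e-01,  7.85072595e-01,
         1.38071507e+03],
       [ 0.00000000e+00,  0.00000000e+00,  0.00000000e+00,
         1.00000000e+00]])}
wrist {'fx': 412.54824441524477, 'fy': 412.54824441524477, 'cx': 323.8795554836306, 'cy': 243.98788236666593, 'extrinsics': array([[ 2.24463829e-01,  9.27968460e-01,  2.97473573e-01,
         2.16452894e+02],
       [-9.74480895e-01,  2.14289767e-01,  6.68347356e-02,
        -5.91993269e+02],
       [-1.72501601e-03, -3.04884294e-01,  9.52387837e-01,
         3.72685457e+02],
       [ 0.00000000e+00,  0.00000000e+00,  0.00000000e+00,
         1.00000000e+00]])}
0.15
```

View pics/top0.png

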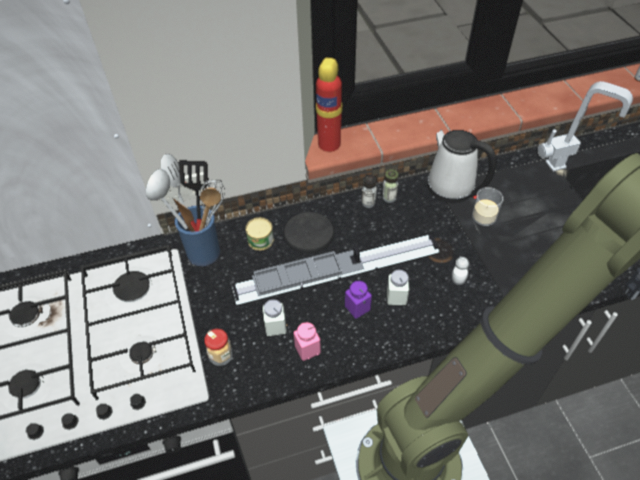

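View pics/side0.png

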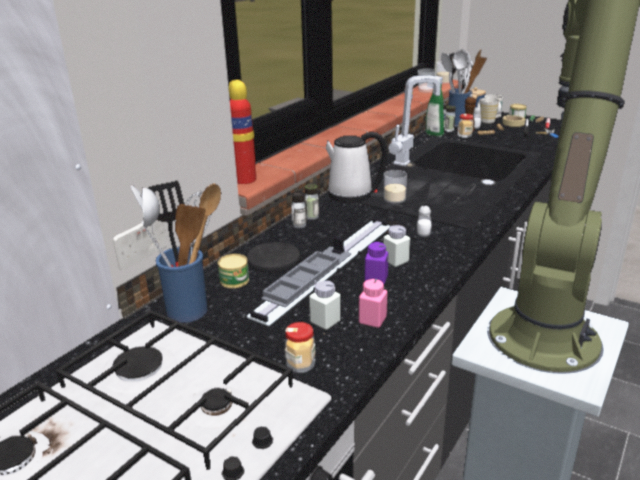

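View pics/wrist0.png

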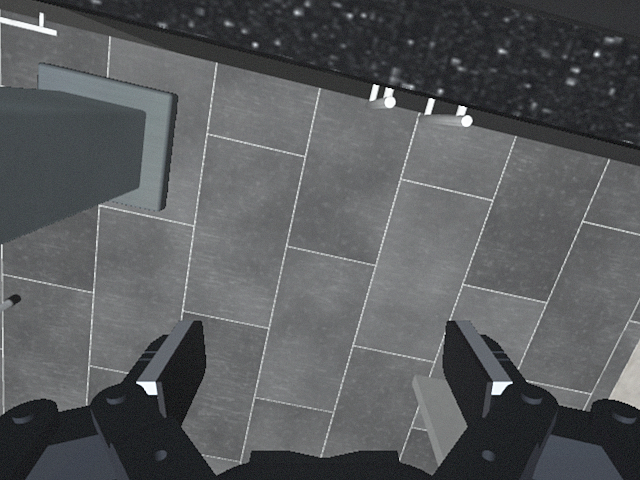

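```bash
cat > h.py <<'E'
import numpy as np, cv2
from cell import robot
from scipy.spatial.transform import Rotation as R
def cloud(d,c):
    v,u=np.mgrid[0:d.shape[0],0:d.shape[1]]
    p=np.stack([(u-c['cx'])/c['fx']*d,-(v-c['cy'])/c['fy']*d,-d],-1)
    E=np.array(c['extrinsics']); w=p@E[:3,:3].T+E[:3,3]
    w[d<=0]=np.nan
    return w
def grab(n,save=None,crop=None,s=3):
    c=robot.calibration(n); p,d=robot.capture(n)
    if save:
        im=p[:,:,::-1]
        if crop: x0,y0,x1,y1=crop; im=cv2.resize(im[y0:y1,x0:x1],None,fx=s,fy=s,interpolation=cv2.INTER_CUBIC)
        cv2.imwrite('pics/'+save,im)
    return p,d,cloud(d,c),c
def proj(c,P):
    E=np.array(c['extrinsics']); q=E[:3,:3].T@(np.asarray(P,float)-E[:3,3])
    return c['cx']+c['fx']*q[0]/-q[2], c['cy']-c['fy']*q[1]/-q[2]
E
python3 - <<'E'
from h import *
for n,crop in [('top',(220,220,500,370)),('side',(230,200,440,380))]:
    p,d,w,c=grab(n,n+'1.png',crop,2.8)
    np.savez(f'/tmp/{n}.npz',p=p,d=d,w=w)
    if n=='top':
        for u,v in [(274,318),(274,305),(398,288),(398,272),(357,298),(307,345),(270,280),(300,272),(330,265),(348,260),(400,250),(460,270),(218,340),(258,230),(300,300),(237,292),(436,243)]:
            print(u,v,w[v,u].round(0))
E
```

```text
274 318 [427. 201.  72.]
274 305 [450. 193.  95.]
398 288 [ 416. -134.   71.]
398 272 [ 448. -144.   97.]
357 298 [414. -18.  81.]
307 345 [328. 142.  69.]
270 280 [584. 176.  17.]
300 272 [581.  90.  23.]
330 265 [577.   3.  24.]
348 260 [584. -53.  15.]
400 250 [ 572. -208.   15.]
460 270 [ 422. -316.   67.]
218 340 [402. 349.  81.]
258 230 [741. 169.  53.]
300 300 [504. 113.   3.]
237 292 [575. 272.  15.]
436 243 [ 574. -323.    1.]
```

View pics/top1.png

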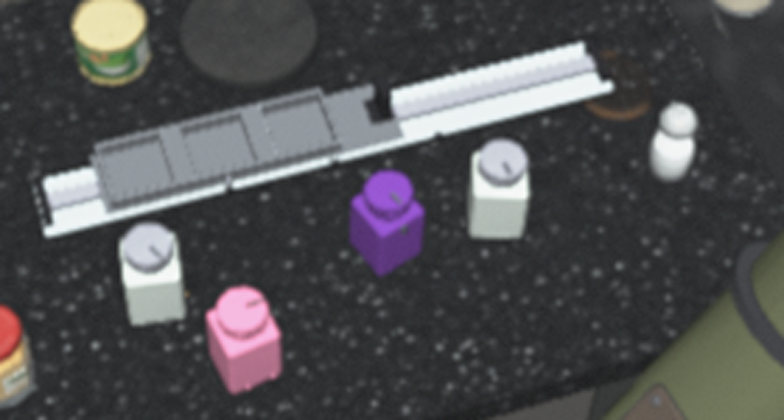

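View pics/side1.png

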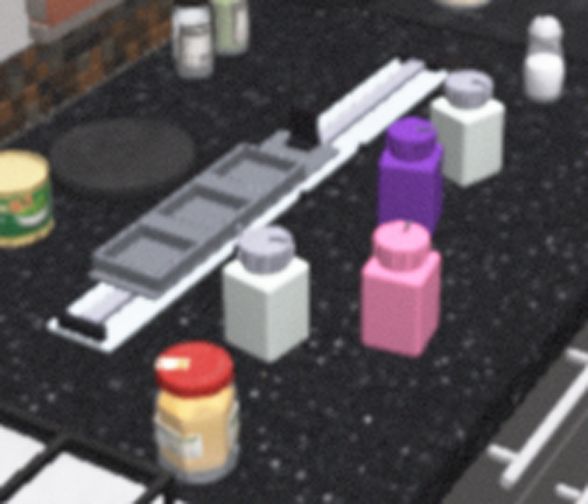

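```bash
cat >> h.py <<'E'
def Rdown(yaw): return R.from_euler('xyz',[np.pi,0,yaw])
def plan(gx,gy,gz,yaw,start=None):
    """grip point goal (world), tool down with yaw. prints shift/150, turn/pi in tool axes, split"""
    s=robot.state(); p=s['eef_pos']; r=R.from_euler('xyz',s['ee_rot'])
    if start is not None: p=np.array(start[:3]); r=Rdown(start[3])
    rt=Rdown(yaw); t=np.array([gx,gy,gz])-rt.apply([0,0,robot.grip_point_offset])
    sh=r.inv().apply(t-p)/150; rv=(r.inv()*rt).as_rotvec()/np.pi
    n=int(np.ceil(max(np.linalg.norm(sh)*150/41.7,np.linalg.norm(rv)*180/7.16)))
    print('shift',sh.round(3),'turn',rv.round(3),'rows>=',n,'maxcomp',abs(sh).max().round(2))
def st():
    s=robot.state(); r=R.from_euler('xyz',s['ee_rot'])
    print('t',round(s['time_s'],2),'grip',(s['eef_pos']+r.apply([0,0,robot.grip_point_offset])).round(1),'rot',s['ee_rot'].round(3),'q',s['qpos'].round(2),'F',s['ft_force'].round(1),'gap',round(s['finger_gap'],3))
E
python3 - <<'E'
from h import *
st(); plan(480,-200,240,0.2)
d=np.load('/tmp/top.npz')
w=d['w']
for (u,v) in [(455,140),(566,150),(488,195)]: print(w[v,u].round())
E
```

```text
t 0.25 grip [ 139.8 -608.9  249.6] rot [-3.141 -0.     0.226] q [ 1.45  0.51 -0.24  1.5   0.13  1.15 -0.15] F [0.8 0.4 0.9] gap 0.999
shift [ 2.821 -2.15   0.066] turn [-0.    -0.     0.008] rows>= 13 maxcomp 2.82
[ 759. -435.  212.]
[ 729. -822.   89.]
[ 648. -515.   68.]
```

```bash
python3 -m creep '[1,-0.76,0.03,0,0,0,1,-0.76,0.03,0,0,0,1,-0.76,0.03,0,0,0,1,-0.76,0.03,0,0,0,1,-0.76,0.03,0,0,0]'; python3 -m creep '[1,-0.76,0.03,0,0,0,1,-0.76,0.03,0,0,0,1,-0.76,0.03,0,0,0,1,-0.76,0.03,0,0,0,1,-0.76,0.03,0,0,0]';python3 -m creep '[0.82,-0.63,0,0,0,0,0.82,-0.63,0,0,0,0,0.82,-0.63,0,0,0,0,0.82,-0.63,0,0,0,0,0.82,-0.63,0,0,0,0]'; python3 -c "
from h import *
st()
grab('top','top2.png');grab('wrist','wrist2.png')"
```

```text
time_s: 0.67
eef_pos: [263.9, -460.3, 400.3]
ee_rot: [-3.14, -0.002, 0.231]
ft_force: [0.6, 0.6, -1.0]
finger_gap: 1.0
time_s: 1.08
eef_pos: [384.1, -315.4, 396.0]
ee_rot: [-3.141, -0.002, 0.231]
ft_force: [-0.5, 0.1, 0.3]
finger_gap: 0.997
time_s: 1.5
eef_pos: [483.7, -193.7, 396.1]
ee_rot: [-3.139, -0.004, 0.235]
ft_force: [0.3, 0.2, -0.0]
finger_gap: 1.002
t 1.5 grip [ 484.3 -193.2  241.4] rot [-3.139 -0.004  0.235] q [ 0.61  0.37 -0.38  1.78  0.15  1.02 -1.17] F [ 0.3  0.2 -0. ] gap 1.002
```

View pics/top2.png

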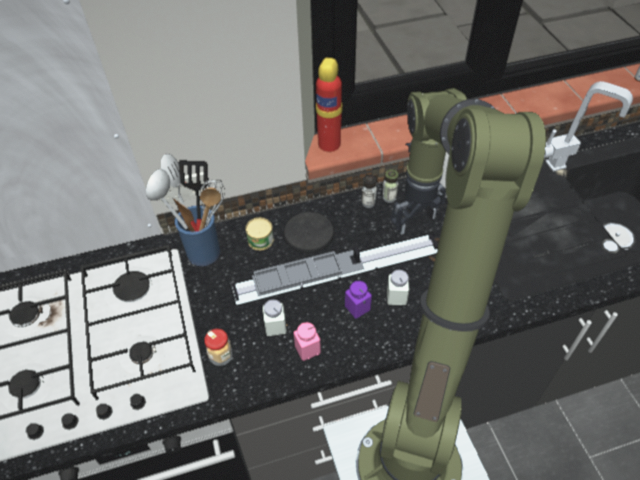

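View pics/wrist2.png

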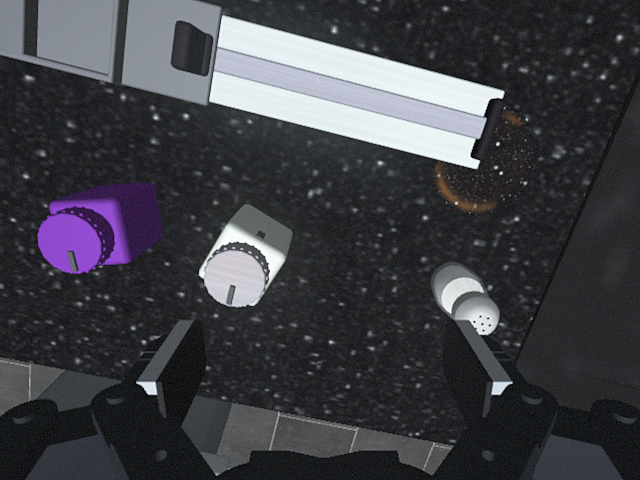

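```bash
python3 -c "
from h import *
plan(500,40,300,1.5708)"
```

```text
shift [ 0.488 -1.522 -0.394] turn [-0.    -0.    -0.427] rows>= 11 maxcomp 1.52
```

```bash
python3 -m creep '[0.3,-0.9,-0.39,0,0,-0.2,0.3,-0.9,-0.39,0,0,-0.43,0.3,-0.9,-0.39,0,0,-0.43,0.3,-0.9,-0.39,0,0,-0.43,0.3,-0.9,-0.39,0,0,-0.43,0.3,-0.9,-0.39,0,0,-0.43,0.3,-0.9,-0.39,0,0,-0.43,0.3,-0.9,-0.39,0,0,-0.43,0.3,-0.9,-0.39,0,0,-0.43,0.3,-0.9,-0.39,0,0,-0.43]'; python3 -c "
from h import *
st();plan(500,20,300,1.5708)"
```

```text
time_s: 2.43
eef_pos: [493.0, -60.4, 454.0]
ee_rot: [-3.141, 0.001, 1.479]
ft_force: [-0.6, 0.4, -0.3]
finger_gap: 1.0
t 2.43 grip [492.9 -60.6 299.3] rot [-3.141e+00  1.000e-03  1.479e+00] q [ 0.6   0.32 -0.71  1.74  0.22  1.17 -0.27] F [-0.6  0.4 -0.3] gap 1.0
shift [ 0.538 -0.003 -0.005] turn [-0.     0.    -0.029] rows>= 2 maxcomp 0.54
```

```bash
python3 -m creep '[0.54,0,0,0,0,-0.03,0.54,0,0,0,0,-0.03,0.54,0,0,0,0,-0.03,0.54,0,0,0,0,-0.03,0.54,0,0,0,0,-0.03]'; python3 -c "
from h import *
st()
p,d,w,c=grab('wrist','wrist3.png'); np.savez('/tmp/w3.npz',p=p,d=d,w=w,E=c['extrinsics'])"
```

```text
time_s: 2.85
eef_pos: [501.2, 20.6, 454.0]
ee_rot: [-3.141, 0.001, 1.568]
ft_force: [0.4, -0.3, -0.4]
finger_gap: 1.0
t 2.85 grip [501.1  20.4 299.3] rot [-3.141e+00  1.000e-03  1.568e+00] q [ 0.46  0.33 -0.75  1.73  0.25  1.18 -0.37] F [ 0.4 -0.3 -0.4] gap 1.0
```

View pics/wrist3.png

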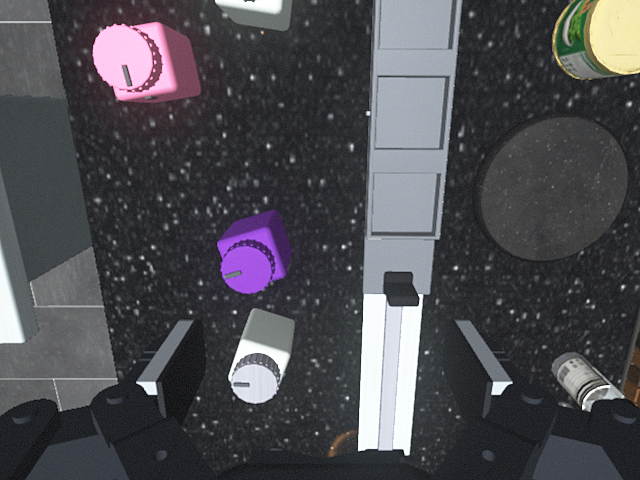

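```bash
python3 - <<'E'
from h import *
D=np.load('/tmp/w3.npz');p,w=D['p'].astype(int),D['w']
def show(n,u,v): print(n,(u,v),w[v,u].round(1),p[v,u])
for u,v in [(408,203),(390,190),(430,220),(412,112),(418,20),(395,280),(400,278),(405,283),(400,295),(400,260),(375,200),(441,200),(405,163),(408,238),(390,350),(370,350)]: show('',u,v)
# white jar lids + tops
m=(w[...,2]>90)&(w[...,2]<105); 
n,l,s,c=cv2.connectedComponentsWithStats(m.astype(np.uint8))
for i in range(1,n):
    if s[i,4]>150:
        q=w[l==i]; print(s[i],np.median(q,0).round(1),(q.max(0)+q.min(0))/2, p[l==i].mean(0).round())
m=(w[...,2]>30)&(w[...,2]<60)&(abs(w[...,0]-580)<40)
n,l,s,c=cv2.connectedComponentsWithStats(m.astype(np.uint8))
for i in range(1,n):
    if s[i,4]>50:
        q=w[l==i]; print('h',s[i],q.min(0).round(1),q.max(0).round(1))
        top=q[q[:,2]>q[:,2].max()-4]; print(top.mean(0),top.min(0),top.max(0),cv2.minAreaRect(top[:,:2].astype(np.float32)))
# walls band
z=w[...,2]; m=(z>18)&(z<32)&(abs(w[...,0]-580)<60)
q=w[m]; print(np.percentile(q[:,2],[5,25,50,75,95]), cv2.minAreaRect(q[:,:2].astype(np.float32)))
# carrier pocket floors
E
```

```text
(408, 203) [585.3  11.1  19.7] [159 168 179]
 (390, 190) [566.3  24.8  22.7] [163 168 178]
 (430, 220) [608.3  -6.1  20.6] [159 166 176]
 (412, 112) [583.4  97.3  21.6] [166 171 183]
 (418, 20) [583.7 173.4  22. ] [166 174 186]
 (395, 280) [574.9 -67.8  28.7] [59 61 67]
 (400, 278) [579.9 -65.5  28.8] [62 62 69]
 (405, 283) [584.6 -69.7  32.2] [47 45 53]
 (400, 295) [574.6 -70.1  60.3] [50 53 54]
 (400, 260) [580.1 -48.2  22.2] [159 166 175]
 (375, 200) [552.1  14.7  21.9] [164 171 181]
 (441, 200) [612.8  17.7  37. ] [159 165 176]
 (405, 163) [576.6  52.5  37.3] [161 168 178]
 (408, 238) [583.8 -20.   36.9] [144 152 159]
 (390, 350) [ 576.1 -159.    15.4] [220 224 233]
 (370, 350) [ 554.8 -165.5    5. ] [249 253 253]
[  92   23   66   69 3331] [357.9 135.8  97.3] [355.60139453 135.5556508   95.62347401] [242. 187. 225.]
[ 220  241   54   52 2082] [436.2 -27.   97.2] [435.26444429 -28.34422599  95.60602725] [156.  83. 214.]
[ 230  358   50   45 1663] [ 436.7 -139.6   97.1] [ 436.15451987 -142.26057568   95.42361953] [198. 201. 212.]
h [ 365    0   97  239 7220] [542.3 -20.6  30. ] [615.7 186.6  40.8]
[579.51786143  93.14862307  37.72378522] [542.40166121 -20.04999717  36.77034612] [615.37762709 185.34249023  40.77000069] ((578.8541870117188, 82.68287658691406), (205.6803436279297, 71.86199951171875), 89.58717346191406)
h [384 282  35  20 403] [562.8 -78.1  30.2] [592.2 -68.2  60. ]
[576.29150882 -70.01530377  58.05947062] [562.88891276 -78.0589918   56.04614415] [592.16354305 -68.66557835  59.98531306] ((576.5682983398438, -70.44117736816406), (30.135656356811523, 8.051117897033691), 14.279935836791992)
[20.12794123 20.97308748 21.56382997 22.21385923 27.25431929] ((578.1376953125, -62.56239318847656), (72.99209594726562, 503.8866882324219), 0.5579413771629333)
```

```bash
python3 - <<'E'
from h import *
D=np.load('/tmp/w3.npz');p,w=D['p'].astype(int),D['w']
z=w[...,2]
wall=(z>33)&(z<45)&(abs(w[...,0]-580)<45)
ys=np.arange(-25,200,4)
for y in range(-20,200,12):
    r=wall&(abs(w[...,1]-y)<3); x=w[r][:,0]
    h,_=np.histogram(x,np.arange(540,620,4)); print(y,x.min().round(1) if len(x) else 0,x.max().round(1) if len(x) else 0,h)
q=w[wall]; h,e=np.histogram(q[abs(q[:,0]-578)<20][:,1],np.arange(-26,200,2)); print([(int(a),int(b)) for a,b in zip(e,h) if b>5])
E
```

```text
-20 542.6 613.8 [ 6 12 12 14 12 14 15 15 16 16 16 16 14 13 16 16 16 15  7]
-8 542.4 614.3 [12 22  0  0  0  0  0  0  0  0  0  0  0  0  0  0  0 22 14]
4 542.3 614.5 [15 17  0  0  0  0  0  0  0  0  0  0  0  0  0  0  0 27 14]
16 542.5 613.8 [13 23  0  0  0  0  0  0  0  0  0  0  0  0  0  0  0 22 17]
28 542.6 614.4 [ 9 24  0  0  0  0  0  0  0  0  0  0  0  0  0  0  0 25 12]
40 542.8 614.6 [12 27  0  0  0  0  0  0  0  0  0  0  0  0  0  0  0 25 14]
52 542.8 614.9 [10 29 26 26 29 27 26 27 26 24 29 29 26 28 26 24 27 27 15]
64 543.0 615.2 [11 26 24 28 24 26 23 22 24 23 22 23 22 23 21 21 23 30 19]
76 542.8 614.4 [12 28  0  0  0  0  0  0  0  0  0  0  0  0  0  0  0 25 18]
88 543.0 615.0 [10 31  0  0  0  0  0  0  0  0  0  0  0  0  0  0  0 24 20]
100 543.1 615.0 [11 28  2  0  0  0  0  0  0  0  0  0  0  0  0  0  0 24 22]
112 543.1 615.1 [ 8 37  0  0  0  0  0  0  0  0  0  0  0  0  0  0  0 31 23]
124 543.3 615.7 [10 31  4  0  0  0  0  0  0  0  0  0  0  0  0  0  0 24 23]
136 543.3 615.6 [ 7 35 35 29 35 32 33 32 34 32 37 30 34 36 34 36 37 32 28]
148 543.3 615.4 [10 35 26 30 29 26 29 29 26 28 29 26 29 28 28 27 29 34 28]
160 543.5 615.4 [ 9 37  6  0  0  0  0  0  0  0  0  0  0  0  0  0  0 25 27]
172 543.7 615.7 [ 8 39  0  0  0  0  0  0  0  0  0  0  0  0  0  0  0 23 34]
184 543.7 615.6 [ 6 31  7  0  0  0  0  0  0  0  0  0  0  0  0  0  0 22 25]
196 0 0 [0 0 0 0 0 0 0 0 0 0 0 0 0 0 0 0 0 0 0]
[(-22, 15), (-20, 74), (-18, 109), (44, 85), (46, 110), (48, 106), (50, 85), (52, 87), (54, 86), (56, 110), (58, 105), (60, 88), (62, 87), (64, 96), (126, 34), (128, 104), (130, 133), (132, 99), (134, 127), (136, 102), (138, 138), (140, 94), (142, 139), (144, 105), (146, 128), (148, 95)]
```

```bash
python3 - <<'E'
from h import *
D=np.load('/tmp/top.npz');w=D['w'];p=D['p'].astype(int)
for c,(x,y) in {'A':(445,195),'B':(436,-141)}.items():
    near=(np.hypot(w[...,0]-x,w[...,1]-y)<50)
    lid=near&(w[...,2]>93)&(w[...,2]<104); q=w[lid]; print(c,'lid',len(q),q.mean(0).round(1),((q.max(0)+q.min(0))/2).round(1),np.ptp(q,0))
    b=near&(w[...,2]>8)&(w[...,2]<80);q=w[b]; print(' body rect',cv2.minAreaRect(q[:,:2].astype(np.float32)))
plan(445,175,230,1.5708)
E
```

```text
A lid 192 [442.5 199.8  96.9] [442.3 199.7  98.5] [45.9215204  43.09856704 10.90352413]
 body rect ((441.951416015625, 199.2228240966797), (51.68182373046875, 56.87276077270508), 81.05152130126953)
B lid 157 [ 431.2 -140.4   96.9] [ 431.3 -140.1   97.9] [42.55579039 44.16218701  9.61787281]
 body rect ((438.2608337402344, -139.73428344726562), (53.74727249145508, 74.64227294921875), 78.90956115722656)
shift [ 1.031 -0.378  0.46 ] turn [-0.     0.    -0.001] rows>= 5 maxcomp 1.03
```

```bash
python3 -m creep '[1,-0.38,0.46,0,0,0,1,-0.38,0.46,0,0,0,1,-0.38,0.46,0,0,0,1,-0.38,0.46,0,0,0,1,-0.38,0.46,0,0,0,1,-0.38,0.46,0,0,0,1,-0.38,0.46,0,0,0]'; python3 -c "
from h import *
st()
p,d,w,c=grab('wrist','wrist4.png'); np.savez('/tmp/w4.npz',p=p,d=d,w=w,E=c['extrinsics'])"
```

```text
time_s: 3.48
eef_pos: [445.0, 170.9, 385.1]
ee_rot: [-3.141, 0.001, 1.569]
ft_force: [0.1, -0.4, 0.2]
finger_gap: 1.003
t 3.48 grip [444.9 170.7 230.4] rot [-3.141e+00  1.000e-03  1.569e+00] q [ 0.14  0.36 -0.77  1.9   0.3   0.99 -0.76] F [ 0.1 -0.4  0.2] gap 1.003
```

View pics/wrist4.png

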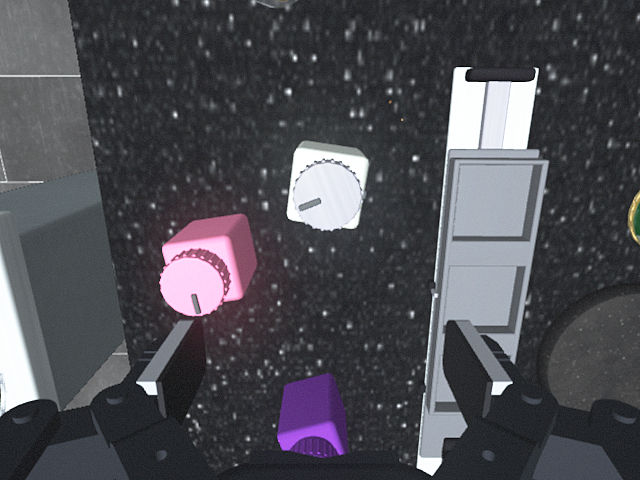

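```bash
cat >> h.py <<'E'
def jar(w,x,y,z0=0,r=48):
    near=(np.hypot(w[...,0]-x,w[...,1]-y)<r)
    q=w[near&(w[...,2]>z0+93)&(w[...,2]<z0+103)]
    (cx,cy),rad=cv2.minEnclosingCircle(q[:,:2].astype(np.float32))
    print('lid n',len(q),'mid',((q.max(0)+q.min(0))/2).round(1),'ext',np.ptp(q,0).round(1),'circ',round(cx,1),round(cy,1),round(rad,1),'ztop',np.median(q[:,2]).round(1))
    b=w[near&(w[...,2]>z0+55)&(w[...,2]<z0+85)]
    rr=cv2.minAreaRect(b[:,:2].astype(np.float32)); print('body',np.round(rr[0],1),np.round(rr[1],1),round(rr[2],1),'deg')
    return near
def pockets(w,x0=578.8,y0=97,tol=45):
    z=w[...,2]; wall=(z>32)&(z<46)&(abs(w[...,0]-x0)<45)&(abs(w[...,1]-y0)<140)
    q=w[wall]
    for y in np.arange(y0-120,y0+130,12):
        s=q[abs(q[:,1]-y)<3]
        if len(s)>20: print('y',y,'x',s[:,0].min().round(1),s[:,0].max().round(1),'c',((s[:,0].min()+s[:,0].max())/2).round(1))
    h,e=np.histogram(q[abs(q[:,0]-x0)<20][:,1],np.arange(y0-130,y0+130,1)); on=e[:-1][h>8]
    runs=np.split(on,np.where(np.diff(on)>2)[0]+1); print('crosswalls',[(float(r[0]),float(r[-1]+1)) for r in runs])
E
python3 - <<'E'
from h import *
D=np.load('/tmp/w4.npz');w=D['w']
jar(w,443,199); pockets(w)
s=robot.state();print(s['ee_rot'])
E
```

```text
lid n 3773 mid [447.4 197.5  97.1] ext [44.7 44.8  8. ] circ 447.3 197.2 23.0 ztop 97.4
body [448.  197.3] [52.3 53.5] 81.7 deg
y -11 x 542.1 547.3 c 544.7
y 1 x 542.2 547.0 c 544.6
y 13 x 542.2 547.3 c 544.7
y 25 x 542.5 547.0 c 544.8
y 37 x 542.5 614.6 c 578.5
y 49 x 542.6 614.3 c 578.4
y 61 x 542.6 614.5 c 578.6
y 73 x 542.8 614.5 c 578.6
y 85 x 542.8 614.5 c 578.7
y 97 x 542.7 614.6 c 578.7
y 109 x 542.9 614.8 c 578.9
y 121 x 542.9 615.2 c 579.0
y 133 x 543.1 614.7 c 578.9
y 145 x 543.2 615.6 c 579.4
y 157 x 543.2 615.4 c 579.3
y 169 x 543.4 615.2 c 579.3
y 181 x 543.5 615.5 c 579.5
y 193 x 543.4 615.8 c 579.6
y 205 x 543.4 616.2 c 579.8
y 217 x 544.6 597.7 c 571.1
crosswalls [(-20.0, -16.0), (60.0, 66.0), (128.0, 150.0), (210.0, 215.0)]
[3.14126565e+00 1.11824628e-03 1.56718429e+00]
```

```bash
python3 - <<'E'
from h import *
plan(447.5,197.3,125,1.426)
plan(447.5,197.3,53,1.426)
E
```

```text
shift [0.181 0.013 0.704] turn [0.    0.    0.045] rows>= 3 maxcomp 0.7
shift [0.181 0.013 1.184] turn [0.    0.    0.045] rows>= 5 maxcomp 1.18
```

```bash
python3 -m creep '[0.18,0.013,0.3,0,0,0.045,0.18,0.013,0.6,0,0,0.045,0.18,0.013,0.7,0,0,0.045,0.18,0.013,0.7,0,0,0.045,0.18,0.013,0.7,0,0,0.045,0.18,0.013,0.7,0,0,0.045]'; python3 -c "
from h import *
st()
p,d,w,c=grab('wrist','wrist5.png');jar(w,447,197) 
plan(447.5,197.3,53,1.426)"
```

```text
time_s: 4.03
eef_pos: [447.5, 198.4, 281.7]
ee_rot: [3.14, -0.001, 1.427]
ft_force: [-0.2, -0.1, 0.3]
finger_gap: 0.998
t 4.03 grip [447.8 198.4 127. ] rot [ 3.140e+00 -1.000e-03  1.427e+00] q [-0.02  0.51 -0.65  2.01  0.44  0.76 -1.08] F [-0.2 -0.1  0.3] gap 0.998
lid n 8187 mid [447.3 198.1  97.1] ext [45.4 44.6  8.1] circ 447.6 197.3 23.3 ztop 97.4
body [448.1 198.7] [50.3 53.4] 81.9 deg
shift [-0.01  -0.     0.496] turn [ 0.001 -0.     0.   ] rows>= 2 maxcomp 0.5
```

View pics/wrist5.png

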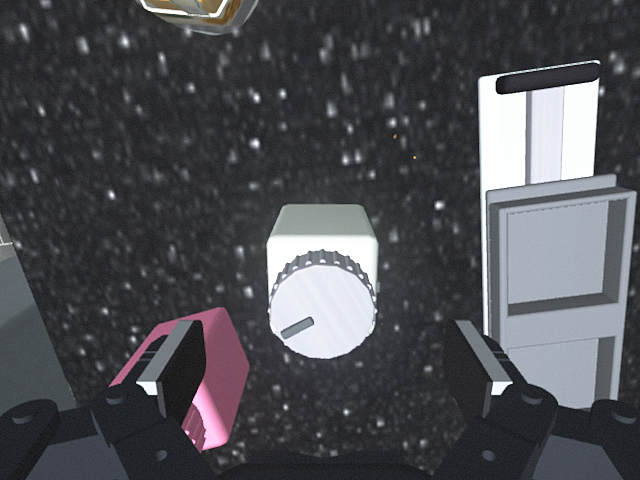

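```bash
python3 -m creep '[0,0,0.25,0,0,0,0,0,0.49,0,0,0,0,0,0.49,0,0,0,0,0,0.49,0,0,0,0,0,0.49,0,0,0]'; python3 -m creep '[0,0,0,0,0,0,0,0,0,0,0,0,0,0,0,0,0,0,0,0,0,0,0,0,0,0,0,0,0,0,0,0,0,0,0,0,0,0,0,0,0,0]' -1 60; python3 -c "
from h import *
st()"
```

```text
time_s: 4.5
eef_pos: [447.2, 199.6, 208.9]
ee_rot: [3.139, -0.001, 1.428]
ft_force: [-0.3, 0.7, 0.3]
finger_gap: 0.999
time_s: 5.08
eef_pos: [446.9, 199.4, 208.3]
ee_rot: [3.139, -0.001, 1.428]
ft_force: [-0.5, -1.5, 11.3]
finger_gap: 0.6
t 5.08 grip [447.3 199.4  53.6] rot [ 3.139e+00 -1.000e-03  1.428e+00] q [-0.11  0.61 -0.54  2.09  0.57  0.59 -1.2 ] F [-0.5 -1.5 11.3] gap 0.6
```

```bash
python3 -m creep '[0,0,-0.2,0,0,0,0,0,-0.45,0,0,0,0,0,-0.5,0,0,0,0,0,-0.5,0,0,0,0,0,-0.5,0,0,0]'; python3 -c "
from h import *
st()
p,d,w,c=grab('wrist','wrist6.png');jar(w,447,197,70) 
plan(579.5,182.7,128,1.5645)"
```

```text
time_s: 5.5
eef_pos: [446.3, 198.7, 281.7]
ee_rot: [3.141, 0.0, 1.428]
ft_force: [-0.7, -0.3, -4.2]
finger_gap: 0.602
t 5.5 grip [446.5 198.6 127. ] rot [3.141 0.    1.428] q [-0.02  0.51 -0.65  2.02  0.44  0.76 -1.08] F [-0.7 -0.3 -4.2] gap 0.602
lid n 20294 mid [447.  199.6 168. ] ext [96.  40.8  9.9] circ 447.0 197.0 48.0 ztop 169.5
body [448.3 206.1] [34.2 94.4] 81.5 deg
shift [ 0.022  0.896 -0.013] turn [-0.     0.    -0.043] rows>= 4 maxcomp 0.9
```

View pics/wrist6.png

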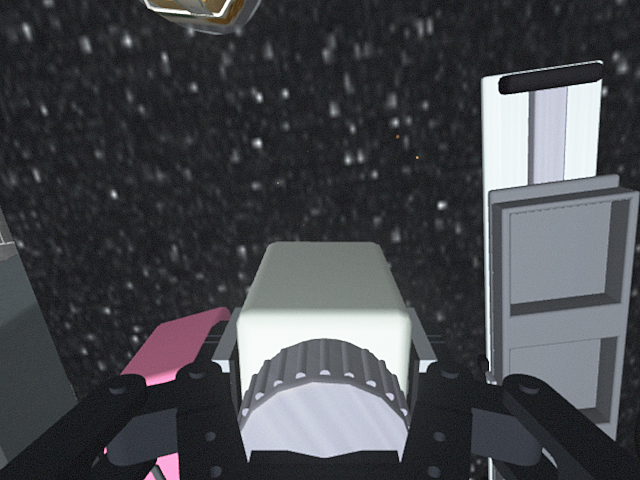

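```bash
python3 -m creep '[0.02,0.3,-0.01,0,0,-0.02,0.02,0.55,-0.01,0,0,-0.043,0.02,0.75,-0.01,0,0,-0.043,0.02,0.896,-0.01,0,0,-0.043,0.02,0.896,-0.01,0,0,-0.043,0.02,0.896,-0.01,0,0,-0.043,0.02,0.896,-0.01,0,0,-0.043]'; python3 -c "
from h import *
st()
p,d,w,c=grab('wrist','wrist7.png');pockets(w)
b=w[(w[...,2]>74)&(w[...,2]<135)&(np.hypot(w[...,0]-580,w[...,1]-195)<60)]
# jar +y face: 
f=b[abs(b[:,0]-580)<18]; h,e=np.histogram(f[:,1],np.arange(180,230,1)); print(dict(zip(e.astype(int),h)))
print('xrange',b[(b[:,2]>140-6)][:,0].min() if len(b) else 0)
grab('side','side7.png',(230,200,440,380),2.8)
plan(579.5,182.7,75.5,1.5645)"
```

```text
time_s: 6.13
eef_pos: [578.7, 183.3, 281.3]
ee_rot: [-3.138, 0.001, 1.565]
ft_force: [-0.6, -0.1, -2.5]
finger_gap: 0.601
t 6.13 grip [578.2 183.2 126.6] rot [-3.138e+00  1.000e-03  1.565e+00] q [ 0.05  0.67 -0.67  1.7   0.49  0.95 -0.81] F [-0.6 -0.1 -2.5] gap 0.601
y 181 x 612.4 615.5 c 613.9
y 193 x 544.2 615.4 c 579.8
y 205 x 544.2 615.7 c 580.0
y 217 x 544.9 609.7 c 577.3
crosswalls [(210.0, 215.0)]
{np.int64(180): np.int64(0), np.int64(181): np.int64(0), np.int64(182): np.int64(0), np.int64(183): np.int64(0), np.int64(184): np.int64(0), np.int64(185): np.int64(0), np.int64(186): np.int64(0), np.int64(187): np.int64(0), np.int64(188): np.int64(0), np.int64(189): np.int64(0), np.int64(190): np.int64(0), np.int64(191): np.int64(0), np.int64(192): np.int64(0), np.int64(193): np.int64(0), np.int64(194): np.int64(0), np.int64(195): np.int64(0), np.int64(196): np.int64(0), np.int64(197): np.int64(0), np.int64(198): np.int64(0), np.int64(199): np.int64(0), np.int64(200): np.int64(0), np.int64(201): np.int64(0), np.int64(202): np.int64(0), np.int64(203): np.int64(0), np.int64(204): np.int64(0), np.int64(205): np.int64(2), np.int64(206): np.int64(3779), np.int64(207): np.int64(1860), np.int64(208): np.int64(0), np.int64(209): np.int64(0), np.int64(210): np.int64(0), np.int64(211): np.int64(0), np.int64(212): np.int64(0), np.int64(213): np.int64(0), np.int64(214): np.int64(0), np.int64(215): np.int64(0), np.int64(216): np.int64(0), np.int64(217): np.int64(0), np.int64(218): np.int64(0), np.int64(219): np.int64(0), np.int64(220): np.int64(0), np.int64(221): np.int64(0), np.int64(222): np.int64(0), np.int64(223): np.int64(0), np.int64(224): np.int64(0), np.int64(225): np.int64(0), np.int64(226): np.int64(0), np.int64(227): np.int64(0), np.int64(228): np.int64(0)}
xrange 539.361439668616
shift [-0.006  0.007  0.348] turn [-0.001  0.     0.   ] rows>= 2 maxcomp 0.35
```

View pics/wrist7.png

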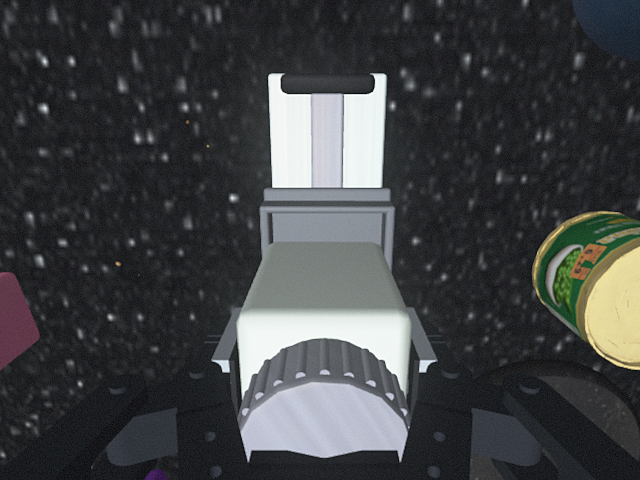

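View pics/side7.png

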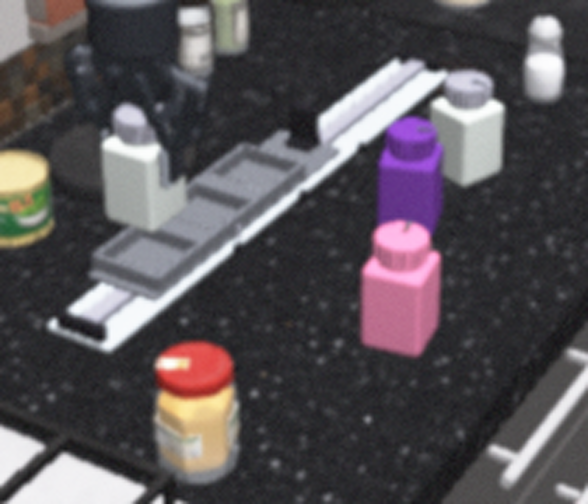

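```bash
python3 -m creep '[-0.003,0.01,0.12,0,0,0,-0.003,0.01,0.24,0,0,0,-0.003,0.01,0.3,0,0,0,-0.003,0.01,0.34,0,0,0,-0.003,0.01,0.34,0,0,0,-0.003,0.01,0.34,0,0,0]'; python3 -c "
from h import *
st()
p,d,w,c=grab('wrist','wrist8.png')
grab('side','side8.png',(230,200,440,380),2.8)"
```

```text
time_s: 6.73
eef_pos: [581.2, 183.0, 232.6]
ee_rot: [3.141, -0.0, 1.564]
ft_force: [0.7, -0.1, -3.3]
finger_gap: 0.604
t 6.73 grip [581.2 183.1  77.9] rot [ 3.141 -0.     1.564] q [ 0.03  0.72 -0.63  1.74  0.55  0.85 -0.85] F [ 0.7 -0.1 -3.3] gap 0.604
```

View pics/wrist8.png

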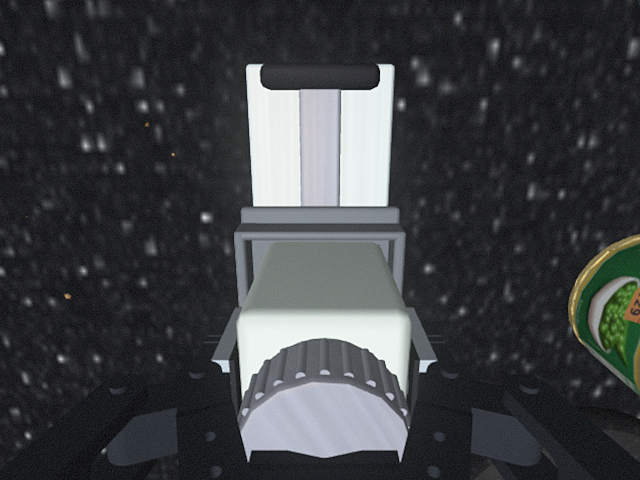

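View pics/side8.png

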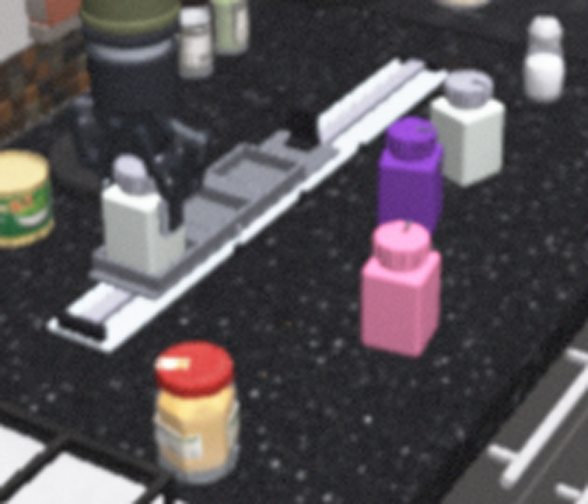

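```bash
python3 -m creep '[0,-0.005,0.018,0,0,0,0,-0.005,0.018,0,0,0,0,-0.005,0.018,0,0,0]'; python3 -m creep '[0,-0.005,0,0,0,0,0,-0.005,0,0,0,0,0,-0.005,0,0,0,0,0,-0.005,0,0,0,0,0,-0.005,0,0,0,0]' 1;  python3 -m creep '[0,0,-0.25,0,0,0,0,0,-0.5,0,0,0,0,0,-0.75,0,0,0,0,0,-0.75,0,0,0,0,0,-0.75,0,0,0,0,0,-0.75,0,0,0]'; python3 -c "
from h import *
st()
p,d,w,c=grab('wrist','wrist9.png');jar(w,579,181,21)
plan(520,60,215,1.5708)"
```

```text
time_s: 7.08
eef_pos: [581.0, 183.0, 230.4]
ee_rot: [3.14, -0.001, 1.564]
ft_force: [0.6, -0.1, 2.7]
finger_gap: 0.604
time_s: 7.5
eef_pos: [579.8, 182.6, 229.4]
ee_rot: [-3.141, 0.0, 1.564]
ft_force: [-0.2, -0.8, -0.4]
finger_gap: 1.0
time_s: 8.0
eef_pos: [579.7, 182.4, 341.7]
ee_rot: [-3.142, 0.001, 1.563]
ft_force: [0.6, -0.4, -0.3]
finger_gap: 1.0
t 8.0 grip [579.7 182.3 187. ] rot [-3.142e+00  1.000e-03  1.563e+00] q [ 0.08  0.61 -0.71  1.63  0.44  1.07 -0.76] F [ 0.6 -0.4 -0.3] gap 1.0
lid n 5736 mid [581.5 180.9 118.6] ext [45.3 46.   9.1] circ 581.6 180.9 23.3 ztop 119.4
body [581.9 181.6] [51.7 53.3] 89.6 deg
shift [-0.818 -0.391 -0.19 ] turn [-0.     0.    -0.002] rows>= 4 maxcomp 0.82
```

View pics/wrist9.png

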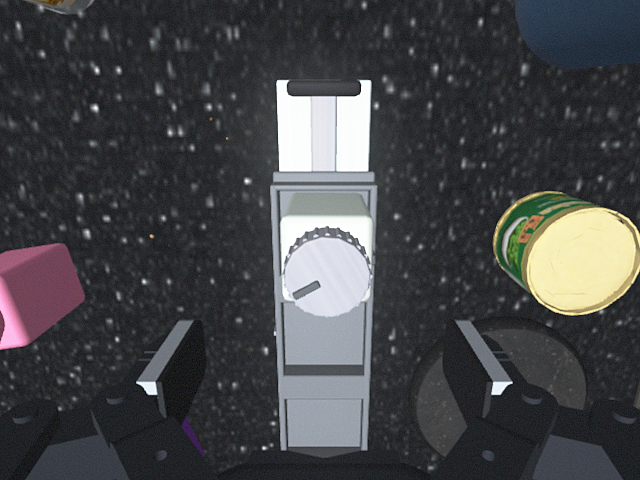

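```bash
python3 -m creep '[-0.3,-0.2,-0.25,0,0,0,-0.55,-0.35,-0.25,0,0,0,-0.8,-0.4,-0.25,0,0,0,-1,-0.45,-0.25,0,0,0,-1,-0.45,-0.25,0,0,0,-1,-0.45,-0.25,0,0,0]';python3 -m creep '[-0.3,-0.2,0,0,0,0,-0.55,-0.35,0,0,0,0,-0.8,-0.45,0,0,0,0,-1,-0.45,0,0,0,0,-1,-0.45,0,0,0,0,-1,-0.45,0,0,0,0]'; python3 -c "
from h import *
st()
plan(440,-165,215,1.5708)"
```

```text
time_s: 8.55
eef_pos: [510.5, 28.8, 378.0]
ee_rot: [-3.138, 0.003, 1.557]
ft_force: [0.0, 0.9, -0.5]
finger_gap: 0.996
time_s: 9.05
eef_pos: [442.5, -118.3, 378.5]
ee_rot: [-3.14, -0.001, 1.559]
ft_force: [0.7, 0.6, -0.1]
finger_gap: 1.002
t 9.05 grip [ 442.3 -118.2  223.8] rot [-3.140e+00 -1.000e-03  1.559e+00] q [ 0.79  0.34 -0.78  1.95  0.29  0.96 -0.15] F [ 0.7  0.6 -0.1] gap 1.002
shift [-0.312 -0.013  0.059] turn [-0.    -0.    -0.004] rows>= 2 maxcomp 0.31
```

```bash
python3 -m creep '[-0.31,-0.01,0.06,0,0,0,-0.31,-0.01,0.06,0,0,0,-0.31,-0.01,0.06,0,0,0,-0.31,-0.01,0.06,0,0,0]'; python3 -c "
from h import *
st()
p,d,w,c=grab('wrist','wrist10.png');jar(w,436,-141)"
```

```text
time_s: 9.38
eef_pos: [441.6, -161.2, 370.0]
ee_rot: [-3.141, -0.002, 1.566]
ft_force: [0.3, 0.4, 0.5]
finger_gap: 0.999
t 9.38 grip [ 441.6 -160.9  215.3] rot [-3.141e+00 -2.000e-03  1.566e+00] q [ 0.86  0.37 -0.76  1.94  0.31  0.95 -0.06] F [0.3 0.4 0.5] gap 0.999
lid n 4078 mid [ 435.8 -142.9   97. ] ext [45.7 45.2  7.9] circ 435.9 -143.1 23.0 ztop 97.4
body [ 436.6 -143. ] [52.5 53.3] 70.5 deg
```

View pics/wrist10.png

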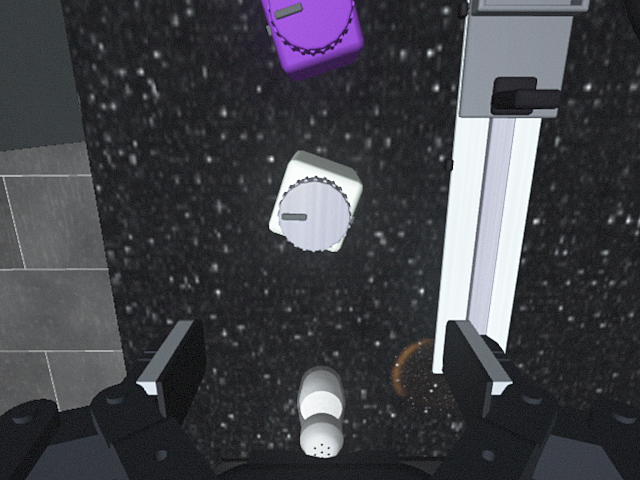

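```bash
python3 -c "
from h import *
plan(436.2,-143,127,1.2305)"
```

```text
shift [ 0.117 -0.037  0.591] turn [-0.    -0.001  0.107] rows>= 3 maxcomp 0.59
```

```bash
python3 -m creep '[0.117,-0.037,0.2,0,0,0.05,0.117,-0.037,0.45,0,0,0.107,0.117,-0.037,0.58,0,0,0.107,0.117,-0.037,0.58,0,0,0.107,0.117,-0.037,0.58,0,0,0.107,0.117,-0.037,0.58,0,0,0.107]';  python3 -c "
from h import *
st()
p,d,w,c=grab('wrist','wrist11.png');jar(w,436,-143)
plan(436.2,-143,53.5,1.2305)"
```

```text
time_s: 9.93
eef_pos: [436.5, -144.2, 284.7]
ee_rot: [3.14, -0.001, 1.233]
ft_force: [0.0, 0.7, -0.5]
finger_gap: 0.998
t 9.93 grip [ 436.7 -144.1  130. ] rot [ 3.140e+00 -1.000e-03  1.233e+00] q [ 0.69  0.45 -0.6   2.08  0.39  0.71 -0.5 ] F [ 0.   0.7 -0.5] gap 0.998
lid n 7999 mid [ 436.  -143.    96.8] ext [45.6 46.2  7.7] circ 436.2 -143.2 23.3 ztop 97.4
body [ 437. -142.] [50.5 53.6] 70.7 deg
shift [ 0.009 -0.006  0.512] turn [ 0.001 -0.     0.   ] rows>= 2 maxcomp 0.51
```

View pics/wrist11.png

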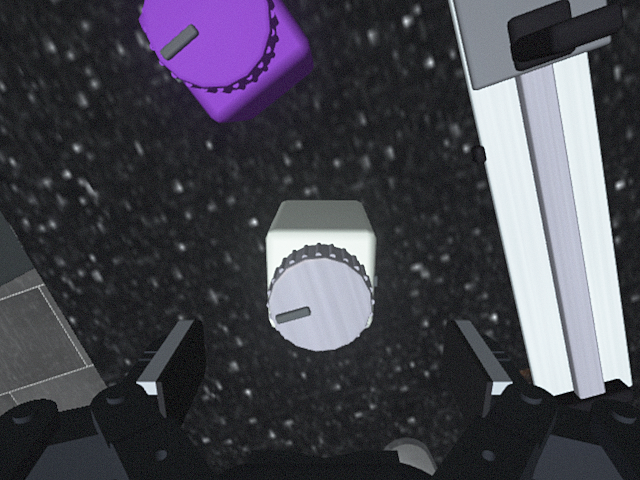

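```bash
python3 -m creep '[0.009,-0.005,0.25,0,0,0,0.009,-0.005,0.49,0,0,0,0.009,-0.005,0.505,0,0,0,0.009,-0.005,0.505,0,0,0,0.009,-0.005,0.505,0,0,0]'; python3 -m creep '[0,0,0,0,0,0,0,0,0,0,0,0,0,0,0,0,0,0,0,0,0,0,0,0,0,0,0,0,0,0,0,0,0,0,0,0,0,0,0,0,0,0]' -1 60; python3 -m creep '[0,0,-0.2,0,0,0,0,0,-0.45,0,0,0,0,0,-0.5,0,0,0,0,0,-0.5,0,0,0,0,0,-0.5,0,0,0]'; python3 -c "
from h import *
st()
plan(579,60,130,1.5645)
plan(578.5,14.5,128,1.5645)"
```

```text
time_s: 10.4
eef_pos: [436.0, -143.7, 209.3]
ee_rot: [3.14, -0.0, 1.228]
ft_force: [0.4, -0.2, 0.0]
finger_gap: 0.999
time_s: 10.98
eef_pos: [435.6, -143.9, 209.3]
ee_rot: [3.139, 0.001, 1.227]
ft_force: [-1.6, -0.2, 11.2]
finger_gap: 0.6
time_s: 11.4
eef_pos: [434.8, -144.1, 282.8]
ee_rot: [3.141, 0.001, 1.227]
ft_force: [0.5, -0.4, -3.7]
finger_gap: 0.598
t 11.4 grip [ 435.  -144.2  128.1] rot [3.141e+00 1.000e-03 1.227e+00] q [ 0.7   0.46 -0.61  2.09  0.4   0.71 -0.51] F [ 0.5 -0.4 -3.7] gap 0.598
shift [ 1.605  0.446 -0.013] turn [ 0.     0.    -0.108] rows>= 6 maxcomp 1.61
shift [1.318 0.545 0.   ] turn [ 0.     0.    -0.108] rows>= 6 maxcomp 1.32
```

```bash
python3 -c "
from h import *
plan(545,-100,150,1.5645)"
```

```text
shift [ 0.524  0.592 -0.146] turn [ 0.     0.    -0.108] rows>= 3 maxcomp 0.59
```

```bash
python3 -m creep '[0.2,0.25,-0.14,0,0,-0.03,0.4,0.45,-0.14,0,0,-0.07,0.52,0.59,-0.14,0,0,-0.107,0.52,0.59,-0.14,0,0,-0.107,0.52,0.59,-0.14,0,0,-0.107]';  python3 -c "
from h import *
st()
plan(578.5,15,128,1.5645)"
```

```text
time_s: 11.82
eef_pos: [545.9, -98.7, 301.4]
ee_rot: [-3.14, -0.002, 1.567]
ft_force: [-1.3, -0.8, -3.3]
finger_gap: 0.602
t 11.82 grip [545.6 -98.4 146.7] rot [-3.140e+00 -2.000e-03  1.567e+00] q [ 0.58  0.58 -0.7   1.82  0.46  0.91 -0.33] F [-1.3 -0.8 -3.3] gap 0.602
shift [0.759 0.214 0.126] turn [-0.001 -0.001  0.001] rows>= 3 maxcomp 0.76
```

```bash
python3 -m creep '[0.25,0.21,0,0,0,0,0.5,0.21,0,0,0,0,0.76,0.21,0.06,0,0,0,0.76,0.21,0.12,0,0,0,0.76,0.21,0.12,0,0,0,0.76,0.21,0.12,0,0,0]';  python3 -c "
from h import *
st()
p,d,w,c=grab('wrist','wrist12.png')
b=w[(w[...,2]>74)&(w[...,2]<135)&(np.hypot(w[...,0]-580,w[...,1]-27)<60)]
f=b[abs(b[:,0]-580)<18]; print('face y',np.median(f[:,1]))
z=w[...,2];q=w[(z>33)&(z<44)&(abs(w[...,0]-578)<60)]
f=q[abs(q[:,0]-578)<20][:,1]; print('wall',f.min(),f.max())
for y in (30,40,50,60): 
  s=q[abs(q[:,1]-y)<4][:,0]; print(y,s.min(),s.max())
plan(578.5,15,78,1.5645)"
```

```text
time_s: 12.32
eef_pos: [575.9, 13.1, 283.8]
ee_rot: [-3.137, 0.002, 1.564]
ft_force: [0.4, -0.4, -2.0]
finger_gap: 0.601
t 12.32 grip [575.3  12.9 129.1] rot [-3.137e+00  2.000e-03  1.564e+00] q [ 0.35  0.62 -0.67  1.79  0.48  0.91 -0.54] F [ 0.4 -0.4 -2. ] gap 0.601
face y 39.57211653486181
wall 43.78770282749777 139.71245182776568
30 542.6531751155427 614.5913014947507
40 542.7914107721786 614.6487645305801
50 542.6957992738655 614.9813933388231
60 542.937211853094 614.8290065742821
shift [0.018 0.015 0.345] turn [-0.001  0.001 -0.001] rows>= 2 maxcomp 0.34
```

View pics/wrist12.png

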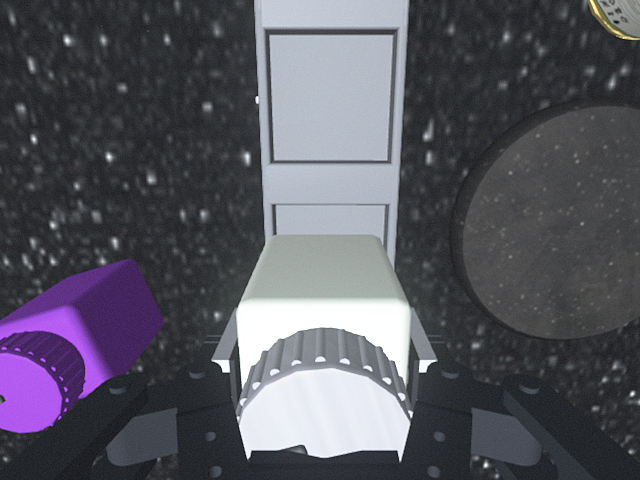

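```bash
python3 -m creep '[0,0.018,0.12,0,0,0,0,0.018,0.22,0,0,0,0,0.018,0.3,0,0,0,0,0.018,0.335,0,0,0,0,0.018,0.335,0,0,0,0,0.018,0.335,0,0,0]'; python3 -c "
from h import *
st()
p,d,w,c=grab('wrist','wrist13.png')"
```

```text
time_s: 12.87
eef_pos: [579.8, 13.2, 235.6]
ee_rot: [-3.141, 0.0, 1.563]
ft_force: [-0.5, -0.3, -3.0]
finger_gap: 0.607
t 12.87 grip [579.8  13.2  80.9] rot [-3.141  0.     1.563] q [ 0.32  0.68 -0.62  1.82  0.54  0.81 -0.58] F [-0.5 -0.3 -3. ] gap 0.607
```

View pics/wrist13.png

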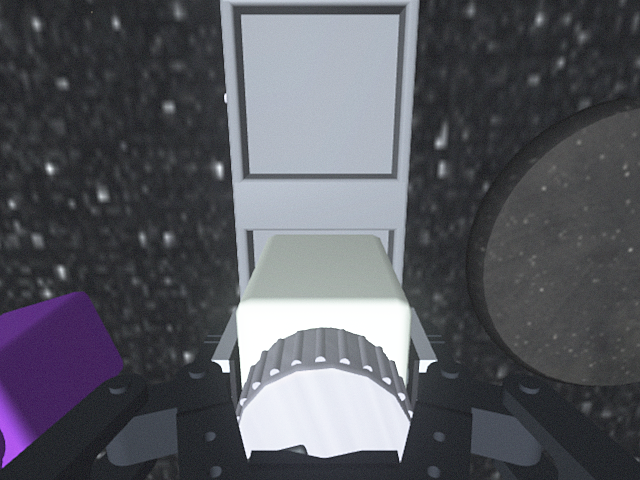

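```bash
python3 -m creep '[0,-0.008,0.02,0,0,0,0,-0.008,0.034,0,0,0,0,-0.008,0.034,0,0,0,0,-0.008,0.034,0,0,0]'; python3 -m creep '[0,0,0,0,0,0,0,0,0,0,0,0,0,0,0,0,0,0,0,0,0,0,0,0,0,0,0,0,0,0]' 1;  python3 -m creep '[0,0,-0.25,0,0,0,0,0,-0.5,0,0,0,0,0,-0.75,0,0,0,0,0,-0.75,0,0,0,0,0,-0.75,0,0,0,0,0,-0.75,0,0,0]'; python3 -c "
from h import *
st()
p,d,w,c=grab('wrist','wrist14.png');jar(w,579,13,21);
grab('top','top14.png',(220,180,500,370),2.8)
plan(576.5,-74,130,0)"
```

```text
time_s: 13.25
eef_pos: [578.7, 13.9, 231.3]
ee_rot: [3.14, 0.0, 1.564]
ft_force: [-1.8, -0.3, 6.2]
finger_gap: 0.6
time_s: 13.67
eef_pos: [578.7, 13.7, 230.3]
ee_rot: [3.142, -0.0, 1.564]
ft_force: [-0.2, -0.1, 0.4]
finger_gap: 1.005
time_s: 14.17
eef_pos: [578.4, 13.4, 342.7]
ee_rot: [-3.142, 0.0, 1.563]
ft_force: [-0.3, 0.2, -0.4]
finger_gap: 1.0
t 14.17 grip [578.4  13.4 188. ] rot [-3.142  0.     1.563] q [ 0.38  0.56 -0.71  1.71  0.42  1.03 -0.48] F [-0.3  0.2 -0.4] gap 1.0
lid n 5749 mid [579.2  14.8 118.8] ext [45.3 46.   9.7] circ 579.1 14.8 23.0 ztop 119.4
body [580.   15.7] [50.9 53.8] 89.3 deg
shift [-0.582 -0.007  0.38 ] turn [-0.     0.001  0.498] rows>= 13 maxcomp 0.58
```

View pics/wrist14.png

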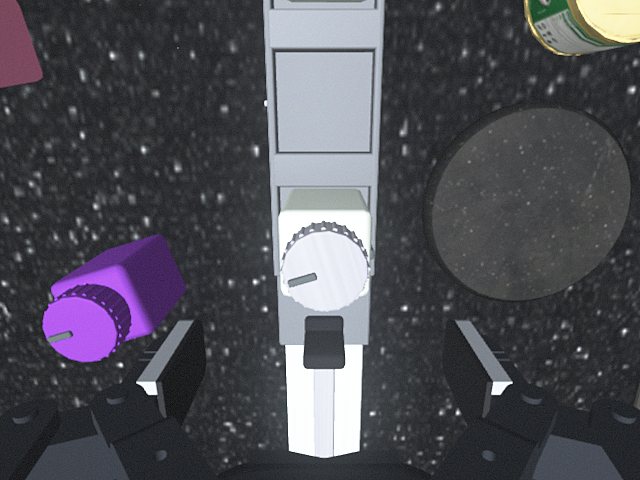

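View pics/top14.png

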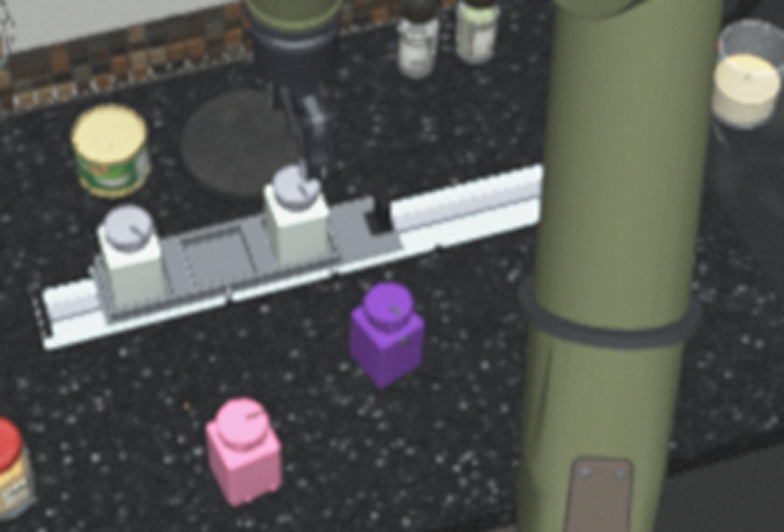

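```bash
python3 -m creep '[-0.2,0,0,0,0,-0.04,-0.4,0,0,0,0,-0.08,-0.58,0,0,0,0,-0.12,-0.58,0,0,0,0,-0.3,-0.58,0,0,0,0,-0.3,-0.58,0,0,0,0,-0.3,-0.58,0,0,0,0,-0.3,-0.58,0,0,0,0,-0.3,-0.58,0,0,0,0,-0.3,-0.58,0,0,0,0,-0.34]' 0.0;  python3 -c "
from h import *
st()
plan(576.5,-74,130,3.135)"
```

```text
time_s: 15.1
eef_pos: [577.8, -73.3, 341.9]
ee_rot: [-3.141, -0.002, 2.628]
ft_force: [0.3, 0.1, 0.2]
finger_gap: 0.5
t 15.1 grip [577.5 -73.2 187.2] rot [-3.141e+00 -2.000e-03  2.628e+00] q [ 0.67  0.66 -1.    1.7   0.61  1.13  0.55] F [0.3 0.1 0.2] gap 0.5
shift [ 0.005 -0.008  0.381] turn [ 0.    -0.001 -0.162] rows>= 5 maxcomp 0.38
```

```bash
python3 -m creep '[0,0,0.1,0,0,-0.04,0,0,0.2,0,0,-0.08,0,0,0.3,0,0,-0.12,0,0,0.38,0,0,-0.162,0,0,0.38,0,0,-0.162,0,0,0.38,0,0,-0.162,0,0,0.38,0,0,-0.162]';  python3 -c "
from h import *
st()
p,d,w,c=grab('wrist','wrist15.png')
z=w[...,2];q=w[(z>54)&(z<70)&(abs(w[...,0]-577)<40)&(abs(w[...,1]+74)<40)]
print(len(q),q.min(0),q.max(0)); t=q[q[:,2]>q[:,2].max()-5]; print(cv2.minAreaRect(t[:,:2].astype(np.float32)))
"
```

```text
time_s: 15.68
eef_pos: [578.2, -73.0, 286.2]
ee_rot: [3.141, -0.0, 3.135]
ft_force: [0.1, 0.1, 0.1]
finger_gap: 0.502
t 15.68 grip [578.1 -72.9 131.5] rot [ 3.141 -0.     3.135] q [ 0.7   0.77 -1.08  1.77  0.76  1.09  0.92] F [0.1 0.1 0.1] gap 0.502
1343 [562.36362287 -81.73119897  54.13048154] [592.09359241 -69.7480239   65.47790851]
((577.2242431640625, -75.76544952392578), (11.95175838470459, 29.72373390197754), 89.8763198852539)
```

View pics/wrist15.png

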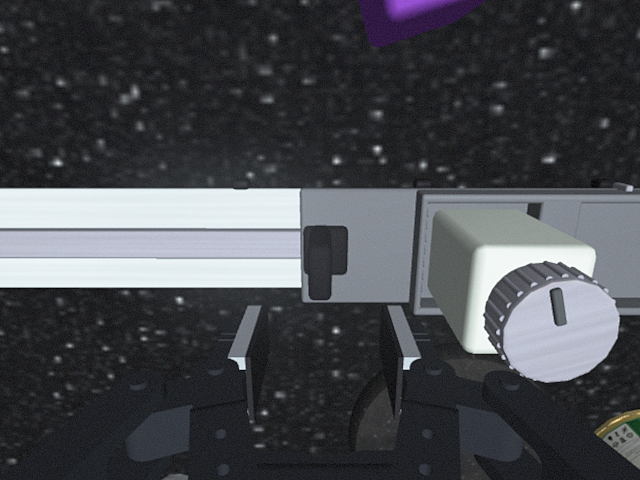

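```bash
python3 -m creep '[0,-0.019,0.2,0,0,0,0,-0.019,0.4,0,0,0,0,-0.019,0.535,0,0,0,0,-0.019,0.535,0,0,0,0,-0.019,0.535,0,0,0]'; python3 -m creep '[0,0,0,0,0,0,0,0,0,0,0,0,0,0,0,0,0,0,0,0,0,0,0,0,0,0,0,0,0,0,0,0,0,0,0,0]' -1 60;  python3 -c "
from h import *
st()"
```

```text
time_s: 16.15
eef_pos: [578.1, -75.9, 206.0]
ee_rot: [3.141, -0.001, 3.139]
ft_force: [0.4, -0.2, 0.4]
finger_gap: 0.501
time_s: 16.65
eef_pos: [578.6, -75.8, 207.6]
ee_rot: [-3.142, 0.003, 3.139]
ft_force: [-1.2, -1.2, 6.5]
finger_gap: 0.126
t 16.65 grip [579.1 -75.8  52.9] rot [-3.142e+00  3.000e-03  3.139e+00] q [ 0.66  0.86 -1.    1.83  0.89  0.97  0.83] F [-1.2 -1.2  6.5] gap 0.126
```

```bash
python3 -c "
from h import *
grab('side','side16.png',(230,200,440,380),2.8)"; python3 -m creep '[0,-0.04,0,0,0,0,0,-0.08,0,0,0,0,0.001,-0.12,0,0,0,0,0.001,-0.16,0,0,0,0,0.002,-0.2,0,0,0,0,0.002,-0.24,0,0,0,0,0.002,-0.28,0,0,0,0,0.002,-0.32,0,0,0,0,0.002,-0.36,0,0,0,0,0.003,-0.4,0,0,0]';  python3 -c "
from h import *
st()"
```

```text
t 16.7 grip [579.1 -75.9  52.9] rot [-3.142e+00  3.000e-03  3.139e+00] q [ 0.66  0.86 -1.    1.83  0.89  0.97  0.83] F [-0.6  0.3  6. ] gap 0.13invalid input at $: expected a multiple of 6 numbers
```

View pics/side16.png

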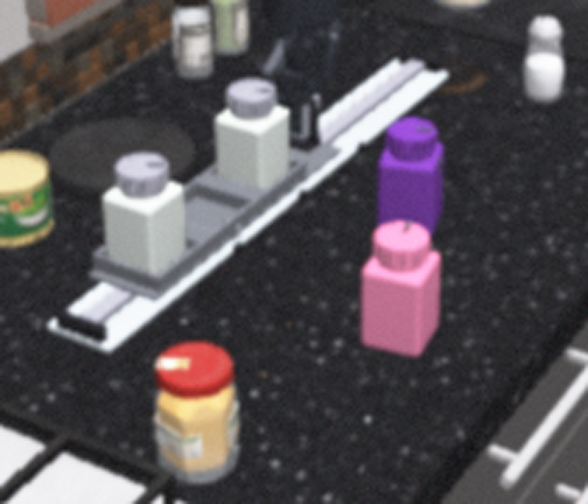

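Both jars stand in their pockets; a miscounted row was refused. Pushing now.

```bash
python3 -m creep '[0,-0.04,0,0,0,0,0,-0.08,0,0,0,0,0,-0.12,0,0,0,0,0,-0.16,0,0,0,0,0,-0.2,0,0,0,0,0,-0.24,0,0,0,0,0,-0.28,0,0,0,0,0,-0.32,0,0,0,0,0,-0.36,0,0,0,0,0,-0.4,0,0,0,0]';  python3 -c "
from h import *
st()"
```

```text
time_s: 17.53
eef_pos: [578.3, -136.0, 207.6]
ee_rot: [3.141, 0.002, 3.14]
ft_force: [-1.3, 1.1, 9.7]
finger_gap: 0.131
t 17.53 grip [ 578.7 -136.    52.9] rot [3.141e+00 2.000e-03 3.140e+00] q [ 0.76  0.87 -1.01  1.8   0.89  0.99  0.94] F [-1.3  1.1  9.7] gap 0.131
```

```bash
python3 -m creep '[0,-0.04,0,0,0,0,0,-0.08,0,0,0,0,0,-0.12,0,0,0,0,0,-0.16,0,0,0,0,0,-0.2,0,0,0,0,0,-0.24,0,0,0,0,0,-0.28,0,0,0,0,0,-0.31,0,0,0,0,0,-0.333,0,0,0,0,0,-0.333,0,0,0,0]'; python3 -m creep '[0,0,0,0,0,0,0,0,0,0,0,0]';  python3 -c "
from h import *
st()"
```

```text
time_s: 18.37
eef_pos: [578.0, -186.6, 207.6]
ee_rot: [-3.141, 0.002, 3.139]
ft_force: [-3.0, -0.1, 9.6]
finger_gap: 0.132
time_s: 18.53
eef_pos: [578.1, -186.4, 207.6]
ee_rot: [-3.141, 0.002, 3.139]
ft_force: [-2.8, -0.8, 8.4]
finger_gap: 0.128
t 18.53 grip [ 578.3 -186.5   52.9] rot [-3.141e+00  2.000e-03  3.139e+00] q [ 0.83  0.89 -1.01  1.77  0.89  1.01  1.04] F [-2.8 -0.8  8.4] gap 0.128
```

```bash
python3 -m creep '[0,0,0,0,0,0,0,0,0,0,0,0,0,0,0,0,0,0]' 0; python3 -m creep '[0,0,-0.2,0,0,0,0,0,-0.4,0,0,0,0,0,-0.65,0,0,0,0,0,-0.9,0,0,0,0,0,-0.9,0,0,0,0,0,-0.9,0,0,0]';  python3 -c "
from h import *
st()
p,d,w,c=grab('wrist','wrist17.png');jar(w,579,-96,21)
z=w[...,2];q=w[(z>54)&(z<70)&(abs(w[...,0]-577)<40)&(abs(w[...,1]+185)<40)]
t=q[q[:,2]>q[:,2].max()-5]; print(cv2.minAreaRect(t[:,:2].astype(np.float32)))
plan(579,-97,150,4.4)
"
```

```text
time_s: 18.78
eef_pos: [577.9, -186.4, 206.0]
ee_rot: [-3.141, 0.001, 3.14]
ft_force: [0.3, -0.3, 0.1]
finger_gap: 0.499
time_s: 19.28
eef_pos: [578.3, -185.8, 343.0]
ee_rot: [-3.14, 0.004, 3.14]
ft_force: [-0.8, -0.6, -0.6]
finger_gap: 0.498
t 19.28 grip [ 579.  -186.   188.3] rot [-3.14   0.004  3.14 ] q [ 0.89  0.75 -1.13  1.63  0.71  1.22  1.18] F [-0.8 -0.6 -0.6] gap 0.498
lid n 5888 mid [577.8 -97.6 118.6] ext [45.1 44.8  9.1] circ 577.6 -97.3 23.2 ztop 119.5
body [577.6 -97.7] [51.5 51.7] 89.7 deg
((576.7063598632812, -187.1992645263672), (29.877012252807617, 11.557502746582031), 0.21315032243728638)
shift [-0.007  0.595  0.242] turn [-0.     0.    -0.401] rows>= 11 maxcomp 0.6
```

View pics/wrist17.png

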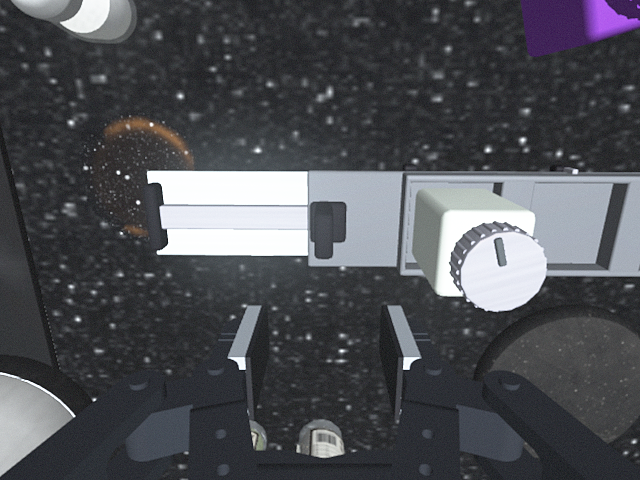

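```bash
python3 -m creep '[0,0.2,0,0,0,-0.04,0,0.4,0,0,0,-0.08,0,0.59,0,0,0,-0.12,0,0.59,0,0,0,-0.4,0,0.59,0,0,0,-0.4,0,0.59,0,0,0,-0.4,0,0.59,0,0,0,-0.4,0,0.59,0,0,0,-0.4,0,0.59,0,0,0,-0.4,0,0.59,0,0,0,-0.4]' 1 30; python3 -m creep '[0,0,0.2,0,0,-0.04,0,0,0.2,0,0,-0.04,0,0,0.2,0,0,-0.04]';  python3 -c "
from h import *
st()
plan(577.7,-97.4,114,4.5)
"
```

```text
time_s: 20.17
eef_pos: [577.7, -98.0, 338.7]
ee_rot: [3.139, -0.0, -1.887]
ft_force: [0.1, 0.1, -0.5]
finger_gap: 1.001
time_s: 20.42
eef_pos: [577.4, -98.2, 308.3]
ee_rot: [3.137, -0.0, -1.771]
ft_force: [-0.4, -0.2, 0.7]
finger_gap: 1.002
t 20.42 grip [576.6 -98.  153.6] rot [ 3.137 -0.    -1.771] q [ 0.83  0.9  -1.37  1.73  0.91  1.32  2.2 ] F [-0.4 -0.2  0.7] gap 1.002
shift [-0.005 -0.003  0.264] turn [ 0.002 -0.     0.004] rows>= 1 maxcomp 0.26
```

```bash
python3 -m creep '[0,0,0.1,0,0,0,0,0,0.2,0,0,0,0,0,0.262,0,0,0,0,0,0.262,0,0,0,0,0,0.262,0,0,0]';  python3 -c "
from h import *
st()
p,d,w,c=grab('wrist','wrist18.png');jar(w,577.7,-97.4,21)
"
```

```text
time_s: 20.83
eef_pos: [577.8, -97.6, 270.8]
ee_rot: [3.141, -0.0, -1.768]
ft_force: [0.4, -1.1, 1.1]
finger_gap: 1.001
t 20.83 grip [577.7 -97.6 116.1] rot [ 3.141 -0.    -1.768] q [ 0.82  0.94 -1.34  1.77  0.96  1.26  2.16] F [ 0.4 -1.1  1.1] gap 1.001
lid n 13610 mid [576.3 -97.9 119. ] ext [92.8 44.9 10. ] circ 576.6 -103.3 46.8 ztop 119.5
body [579.2 -98. ] [51.1 53.3] 89.7 deg
```

View pics/wrist18.png

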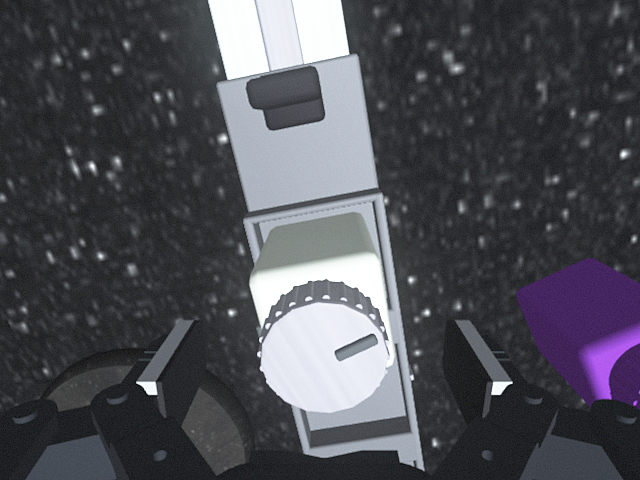

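Lid B sits centred between the jaws (lid centre at about (325,355), pads at 190/455). Close and check.

```bash
python3 -m creep '[0,0,0.01,0,0,0,0,0,0.01,0,0,0,0,0,0.01,0,0,0,0,0,0.01,0,0,0,0,0,0.01,0,0,0,0,0,0.01,0,0,0]' -1 30;  python3 -c "
from h import *
st(); print(robot.state()['torque'].round(2))
p,d,w,c=grab('wrist','wrist19.png')
"
```

```text
time_s: 21.38
eef_pos: [578.0, -97.5, 270.4]
ee_rot: [-3.141, 0.0, -1.767]
ft_force: [-1.0, -0.7, 5.0]
finger_gap: 0.501
t 21.38 grip [578.1 -97.5 115.7] rot [-3.141  0.    -1.767] q [ 0.82  0.94 -1.33  1.77  0.97  1.26  2.16] F [-1.  -0.7  5. ] gap 0.501
[-0.    0.3  -0.02]
```

View pics/wrist19.png

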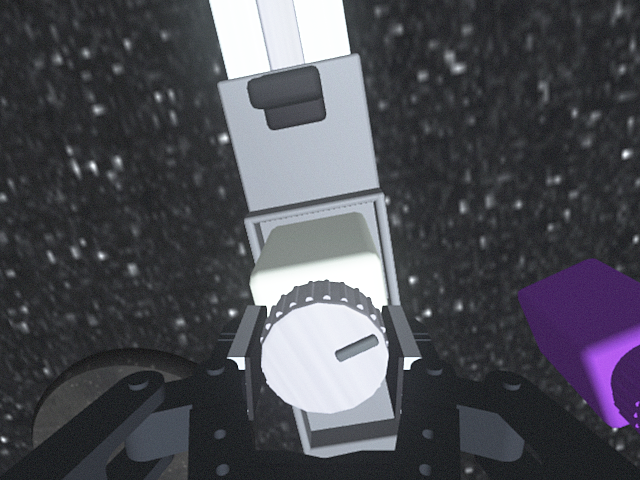

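```bash
python3 -m creep '[0,0,0,0,0,0.03,0,0,0,0,0,0.06,0,0,0,0,0,0.1,0,0,0,0,0,0.13,0,0,0,0,0,0.16,0,0,0,0,0,0.2,0,0,0,0,0,0.23,0,0,0,0,0,0.26,0,0,0,0,0,0.3,0,0,0,0,0,0.33]';  python3 -c "
from h import *
st(); print(robot.state()['torque'].round(2))
p,d,w,c=grab('wrist','wrist20.png')
"
```

```text
time_s: 22.27
eef_pos: [577.9, -96.8, 270.4]
ee_rot: [3.141, 0.001, -2.81]
ft_force: [-1.8, 2.3, 4.9]
finger_gap: 0.506
t 22.27 grip [578.  -96.7 115.7] rot [ 3.141e+00  1.000e-03 -2.810e+00] q [ 0.75  0.81 -1.11  1.77  0.82  1.1   1.25] F [-1.8  2.3  4.9] gap 0.506
[0.41 0.38 0.03]
```

View pics/wrist20.png

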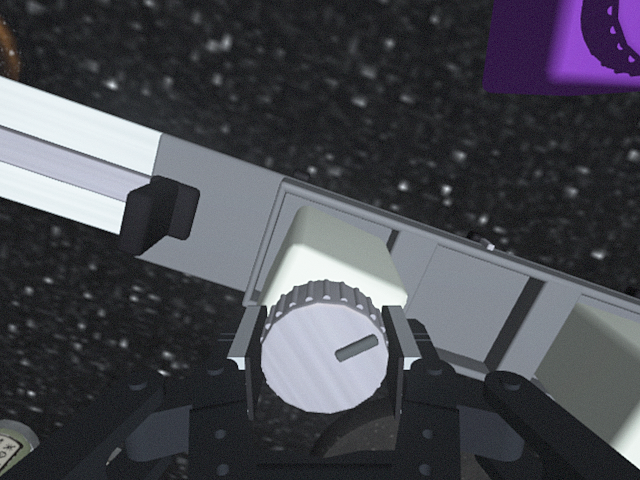

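```bash
python3 -m creep '[0,0,0,0,0,0.03,0,0,0,0,0,0.06,0,0,0,0,0,0.1,0,0,0,0,0,0.13,0,0,0,0,0,0.16,0,0,0,0,0,0.2,0,0,0,0,0,0.23,0,0,0,0,0,0.26,0,0,0,0,0,0.3,0,0,0,0,0,0.33]'; python3 -m creep '[0,0,0,0,0,0.03,0,0,0,0,0,0.06,0,0,0,0,0,0.09,0,0,0,0,0,0.12,0,0,0,0,0,0.15,0,0,0,0,0,0.18,0,0,0,0,0,0.2,0,0,0,0,0,0.22,0,0,0,0,0,0.24,0,0,0,0,0,0.26]';  python3 -c "
from h import *
st(); print(robot.state()['torque'].round(2))
p,d,w,c=grab('wrist','wrist21.png')
"
```

```text
time_s: 23.15
eef_pos: [578.3, -96.6, 270.4]
ee_rot: [3.14, 0.0, 2.44]
ft_force: [-0.7, 3.0, 5.3]
finger_gap: 0.506
time_s: 23.98
eef_pos: [578.8, -96.4, 270.6]
ee_rot: [3.139, -0.001, 1.627]
ft_force: [0.6, 3.7, 3.2]
finger_gap: 0.505
t 23.98 grip [579.2 -96.2 115.9] rot [ 3.139e+00 -1.000e-03  1.627e+00] q [ 0.51  0.64 -0.63  1.77  0.48  0.88 -0.28] F [0.6 3.7 3.2] gap 0.505
[ 0.64 -0.15  0.05]
```

View pics/wrist21.png

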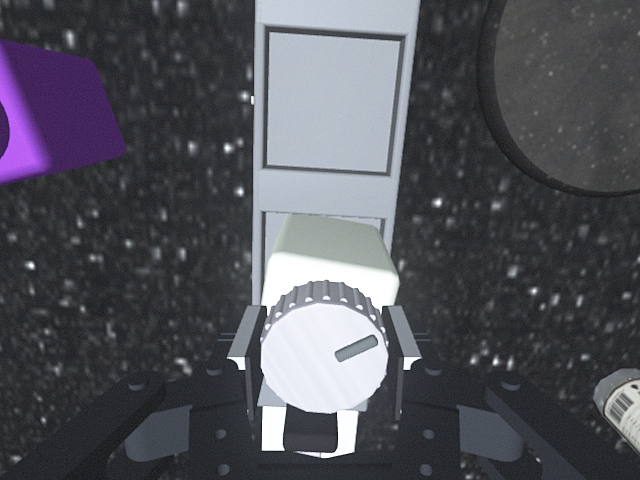

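```bash
python3 -m creep '[0,0,0,0,0,0.02,0,0,0,0,0,0.04,0,0,0,0,0,0.06,0,0,0,0,0,0.08,0,0,0,0,0,0.1,0,0,0,0,0,0.12,0,0,0,0,0,0.14,0,0,0,0,0,0.14]';  python3 -c "
from h import *
st(); print(robot.state()['torque'].round(2))
p,d,w,c=grab('wrist','wrist22.png')
"
```

```text
time_s: 24.7
eef_pos: [578.9, -96.5, 270.6]
ee_rot: [3.139, -0.002, 1.187]
ft_force: [2.8, 3.9, 5.9]
finger_gap: 0.502
t 24.7 grip [579.3 -96.4 115.9] rot [ 3.139e+00 -2.000e-03  1.187e+00] q [ 0.44  0.62 -0.51  1.78  0.39  0.84 -0.63] F [2.8 3.9 5.9] gap 0.502
[ 0.74 -0.32 -0.01]
```

View pics/wrist22.png

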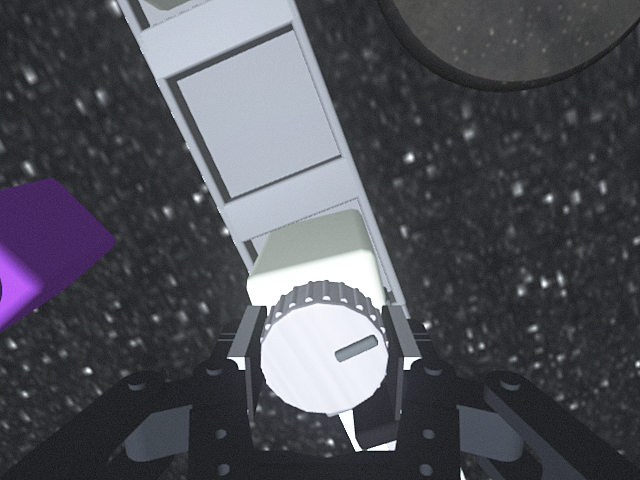

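```bash
python3 -m creep '[0,0,0,0,0,0.02,0,0,0,0,0,0.04,0,0,0,0,0,0.05,0,0,0,0,0,0.06,0,0,0,0,0,0.06]';  python3 -c "
from h import *
st(); print(robot.state()['torque'].round(2))"; python3 -m creep '[0,0,0,0,0,0.01,0,0,0,0,0,0.02,0,0,0,0,0,0.03,0,0,0,0,0,0.04,0,0,0,0,0,0.05,0,0,0,0,0,0.05]';  python3 -c "
from h import *
st(); print(robot.state()['torque'].round(2))
p,d,w,c=grab('wrist','wrist23.png')
"
```

```text
time_s: 25.17
eef_pos: [578.9, -96.7, 270.6]
ee_rot: [3.14, -0.002, 1.001]
ft_force: [1.9, 3.7, 6.1]
finger_gap: 0.503
t 25.17 grip [579.4 -96.6 115.9] rot [ 3.140e+00 -2.000e-03  1.001e+00] q [ 0.41  0.61 -0.45  1.78  0.35  0.83 -0.78] F [1.9 3.7 6.1] gap 0.503
[ 0.69 -0.47 -0.03]
time_s: 25.67
eef_pos: [578.5, -97.0, 270.3]
ee_rot: [3.14, -0.001, 0.844]
ft_force: [1.5, 2.2, 5.3]
finger_gap: 0.505
t 25.67 grip [578.7 -97.  115.6] rot [ 3.14e+00 -1.00e-03  8.44e-01] q [ 0.38  0.6  -0.41  1.78  0.31  0.82 -0.9 ] F [1.5 2.2 5.3] gap 0.505
[ 0.46 -0.27  0.84]
```

View pics/wrist23.png

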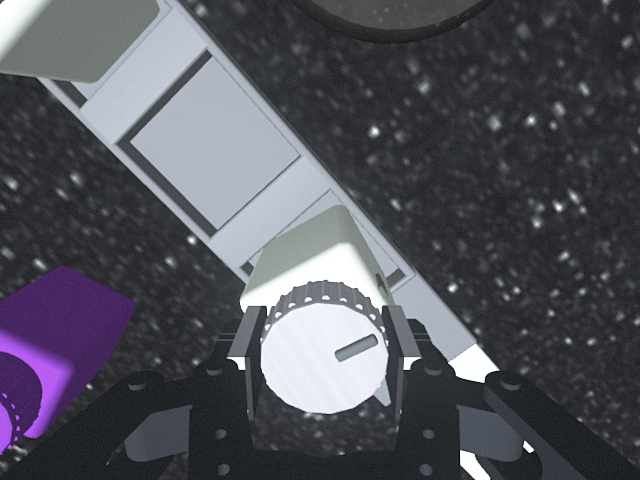

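```bash
python3 -m creep '[0,0,0,0,0,0,0,0,0,0,0,0,0,0,0,0,0,0,0,0,0,0,0,0,0,0,0,0,0,0]' 1; python3 -m creep '[0,0,-0.2,0,0,0,0,0,-0.4,0,0,0,0,0,-0.6,0,0,0,0,0,-0.6,0,0,0,0,0,-0.6,0,0,0]';  python3 -c "
from h import *
st()
p,d,w,c=grab('wrist','wrist24.png');jar(w,578,-97,21)
"
```

```text
time_s: 26.13
eef_pos: [577.7, -97.9, 269.5]
ee_rot: [-3.141, 0.001, 0.84]
ft_force: [0.2, 0.1, -0.5]
finger_gap: 0.998
time_s: 26.55
eef_pos: [578.3, -97.6, 361.5]
ee_rot: [3.139, -0.002, 0.84]
ft_force: [0.4, -0.4, -0.5]
finger_gap: 0.996
t 26.55 grip [578.8 -97.7 206.8] rot [ 3.139e+00 -2.000e-03  8.400e-01] q [ 0.41  0.5  -0.45  1.67  0.25  1.02 -0.85] F [ 0.4 -0.4 -0.5] gap 0.996
lid n 4875 mid [578.6 -98.  118.5] ext [45.5 45.9  8.9] circ 578.5 -97.9 23.1 ztop 119.3
body [579.5 -97.6] [51.5 53.3] 79.1 deg
```

View pics/wrist24.png

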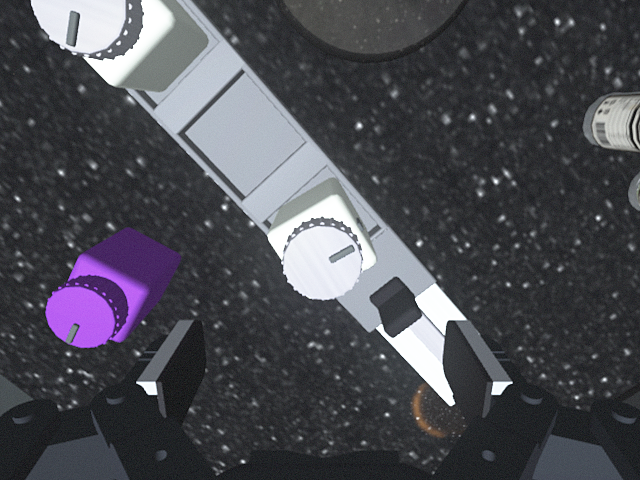

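```bash
cat >> h.py <<'E'
def ridge(p,w,cx,cy,ztop):
    """direction of dark ridge on lid (deg, world), from the lid centre"""
    r=np.hypot(w[...,0]-cx,w[...,1]-cy); m=(r<19.5)&(w[...,2]>ztop-3)
    g=p.astype(float).mean(2); t=np.median(g[m]); k=m&(g<t-50)
    q=w[k][:,:2]; mu=q.mean(0); u,s,vt=np.linalg.svd(q-mu); d=vt[0]
    if d@(mu-[cx,cy])<0: d=-d
    print('ridge n',len(q),'centroid ang',np.degrees(np.arctan2(mu[1]-cy,mu[0]-cx)).round(1),'axis ang',np.degrees(np.arctan2(d[1],d[0])).round(1))
E
python3 -c "
from h import *
p,d,w,c=grab('wrist'); ridge(p,w,578.5,-97.9,119.3)
"
```

```text
ridge n 0 centroid ang nan axis ang 0.0h.py:52: RuntimeWarning: Mean of empty slice.
  q=w[k][:,:2]; mu=q.mean(0); u,s,vt=np.linalg.svd(q-mu); d=vt[0]
  ret = um.true_divide(
```

```bash
python3 -c "
from h import *
p,d,w,c=grab('wrist'); print(proj(c,[578.5,-97.9,119]))
print(w[253,342],p[253,342],w[270,315],p[270,315],w[259,322],p[259,322])
"
```

```text
(np.float64(324.2068692137021), np.float64(262.3915238988482))
[589.57574902 -99.66939567 121.05252998] [145 152 159] [571.75948058 -97.92874459 118.70318893] [233 237 244] [579.18195738 -95.36564468 120.10202964] [235 238 245]
```

```bash
python3 -c "
from h import *
p,d,w,c=grab('wrist'); 
r=np.hypot(w[...,0]-578.5,w[...,1]+97.9); m=(r<19.5)&(w[...,2]>116); g=p.astype(float).mean(2)
print(m.sum(),np.percentile(g[m],[0,2,10,50]))
ridge(p,w,578.5,-97.9,119.3)
"
```

```text
8403 [12.33333333 26.66666667 30.66666667 40.33333333]
ridge n 0 centroid ang nan axis ang 0.0h.py:52: RuntimeWarning: Mean of empty slice.
  q=w[k][:,:2]; mu=q.mean(0); u,s,vt=np.linalg.svd(q-mu); d=vt[0]
  ret = um.true_divide(
```

```bash
sed -i 's/(w\[...,2\]>ztop-3)/(abs(w[...,2]-ztop)<5)/' h.py; python3 -c "
from h import *
p,d,w,c=grab('wrist'); ridge(p,w,578.5,-97.9,119.3)
# dark mark
g=p.astype(float).mean(2); z=w[...,2]; r=np.hypot(w[...,0]-578.5,w[...,1]+97.9); k=(r<45)&(z>80)&(z<100)&(g<90); print(k.sum(), w[k].mean(0) if k.any() else '')
"
```

```text
ridge n 205 centroid ang -11.1 axis ang -10.7
17 [ 605.4739098  -101.36405054   87.25712464]
```

```bash
python3 -c "
from h import *
plan(580,10,180,2.04)
"
```

```text
shift [ 0.545 -0.467  0.159] turn [-0.001 -0.    -0.382] rows>= 10 maxcomp 0.55
```

```bash
python3 -m creep '[0.05,-0.04,0.02,0,0,-0.04,0.1,-0.1,0.04,0,0,-0.08,0.16,-0.14,0.05,0,0,-0.12,0.22,-0.19,0.06,0,0,-0.16,0.27,-0.23,0.08,0,0,-0.2,0.33,-0.28,0.1,0,0,-0.24,0.38,-0.33,0.11,0,0,-0.28,0.44,-0.37,0.13,0,0,-0.32,0.5,-0.42,0.14,0,0,-0.36,0.545,-0.467,0.16,0,0,-0.39]'; python3 -c "
from h import *
st();plan(580,71,180,3.2)
"
```

```text
time_s: 27.63
eef_pos: [580.4, 10.7, 335.0]
ee_rot: [-3.141, -0.001, 2.072]
ft_force: [0.4, 1.4, 0.0]
finger_gap: 1.0
t 27.63 grip [580.2  10.8 180.3] rot [-3.141e+00 -1.000e-03  2.072e+00] q [ 0.42  0.59 -0.78  1.72  0.47  1.03 -0.02] F [0.4 1.4 0. ] gap 1.0
shift [0.354 0.191 0.002] turn [ 0.    -0.    -0.359] rows>= 10 maxcomp 0.35
```

```bash
python3 -m creep '[0.04,0.02,0,0,0,-0.04,0.08,0.04,0,0,0,-0.08,0.12,0.06,0,0,0,-0.12,0.16,0.08,0,0,0,-0.16,0.2,0.1,0,0,0,-0.2,0.24,0.12,0,0,0,-0.24,0.28,0.14,0,0,0,-0.28,0.31,0.16,0,0,0,-0.32,0.354,0.19,0,0,0,-0.36,0.354,0.19,0,0,0,-0.39]'; python3 -c "
from h import *
st()
p,d,w,c=grab('wrist','wrist25.png');jar(w,580,71,21);ridge(p,w,580,71,119)
plan(580,71,150,4.4)
"
```

```text
time_s: 28.47
eef_pos: [580.0, 71.7, 335.1]
ee_rot: [3.14, -0.001, -2.984]
ft_force: [0.8, -0.2, 0.1]
finger_gap: 1.001
t 28.47 grip [579.8  71.9 180.4] rot [ 3.140e+00 -1.000e-03 -2.984e+00] q [ 0.46  0.71 -1.1   1.7   0.68  1.16  0.9 ] F [ 0.8 -0.2  0.1] gap 1.001
lid n 6119 mid [580.4  69.5 118.6] ext [45.6 45.6  9.2] circ 580.5 69.2 23.1 ztop 119.5
body [579.6  69.5] [52.2 51. ] 89.4 deg
ridge n 248 centroid ang -144.2 axis ang -150.7
shift [0.    0.001 0.201] turn [ 0.001 -0.    -0.349] rows>= 9 maxcomp 0.2
```

View pics/wrist25.png

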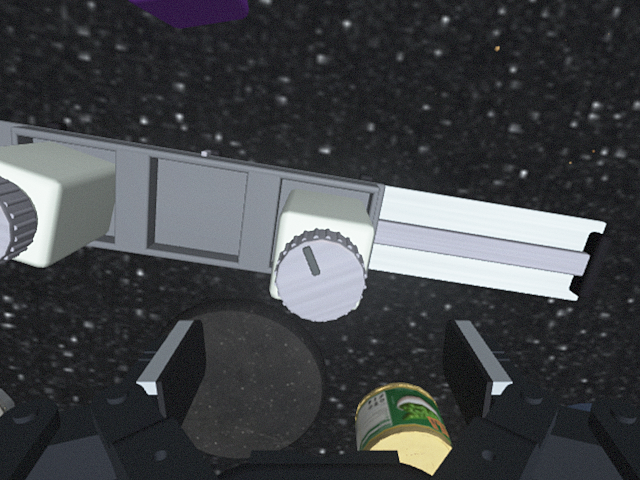

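```bash
python3 -m creep '[0,0.005,0.02,0,0,-0.04,0,0.008,0.04,0,0,-0.08,0,0.01,0.06,0,0,-0.12,0,0.012,0.1,0,0,-0.16,0,0.014,0.14,0,0,-0.2,0,0.016,0.16,0,0,-0.24,0,0.016,0.18,0,0,-0.28,0,0.016,0.2,0,0,-0.32,0,0.016,0.2,0,0,-0.34,0,0.016,0.2,0,0,-0.34]'; python3 -c "
from h import *
st()
plan(580.3,69.4,115.7,4.37)
"
```

```text
time_s: 29.35
eef_pos: [579.8, 72.2, 304.6]
ee_rot: [3.139, -0.0, -1.924]
ft_force: [0.4, -0.4, 0.8]
finger_gap: 0.994
t 29.35 grip [579.5  72.2 149.9] rot [ 3.139 -0.    -1.924] q [ 0.53  0.87 -1.32  1.74  0.88  1.27  1.78] F [ 0.4 -0.4  0.8] gap 0.994
shift [ 0.016 -0.01   0.228] turn [ 0.001 -0.    -0.003] rows>= 1 maxcomp 0.23
```

```bash
python3 -m creep '[0.016,-0.01,0,0,0,0,0.016,-0.01,0.1,0,0,0,0.016,-0.01,0.228,0,0,0,0.016,-0.01,0.228,0,0,0,0.016,-0.01,0.228,0,0,0]'; python3 -m creep '[0,0,0,0,0,0,0,0,0,0,0,0,0,0,0,0,0,0,0,0,0,0,0,0,0,0,0,0,0,0,0,0,0,0,0,0]' -1 30; python3 -c "
from h import *
st()
p,d,w,c=grab('wrist','wrist26.png')
"
```

```text
time_s: 29.77
eef_pos: [580.2, 69.5, 270.6]
ee_rot: [3.14, -0.001, -1.926]
ft_force: [0.6, -0.0, 0.8]
finger_gap: 1.002
time_s: 30.27
eef_pos: [580.5, 70.2, 272.5]
ee_rot: [-3.141, 0.001, -1.924]
ft_force: [-1.7, -0.9, 7.0]
finger_gap: 0.495
t 30.27 grip [580.6  70.2 117.8] rot [-3.141e+00  1.000e-03 -1.924e+00] q [ 0.52  0.9  -1.29  1.77  0.93  1.23  1.75] F [-1.7 -0.9  7. ] gap 0.495
```

View pics/wrist26.png

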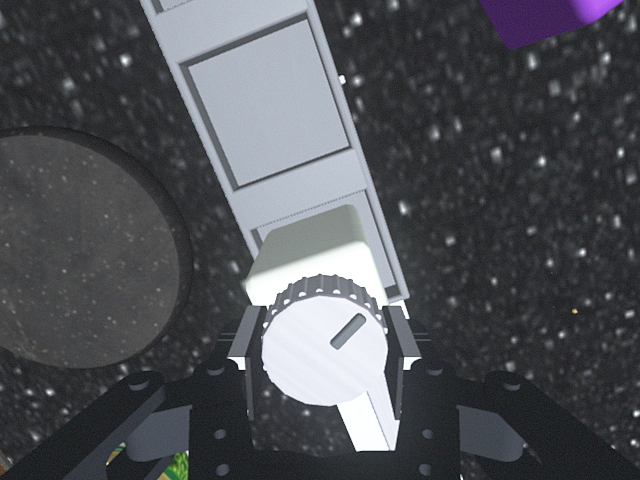

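```bash
python3 -m creep '[0,0,0,0,0,0.03,0,0,0,0,0,0.06,0,0,0,0,0,0.1,0,0,0,0,0,0.13,0,0,0,0,0,0.16,0,0,0,0,0,0.2,0,0,0,0,0,0.23,0,0,0,0,0,0.26,0,0,0,0,0,0.3,0,0,0,0,0,0.33]'; python3 -m creep '[0,0,0,0,0,0.03,0,0,0,0,0,0.06,0,0,0,0,0,0.1,0,0,0,0,0,0.13,0,0,0,0,0,0.16,0,0,0,0,0,0.2,0,0,0,0,0,0.23,0,0,0,0,0,0.26,0,0,0,0,0,0.3,0,0,0,0,0,0.33]';  python3 -c "
from h import *
st(); print(robot.state()['torque'].round(2))
p,d,w,c=grab('wrist','wrist27.png')
"
```

```text
time_s: 31.15
eef_pos: [580.9, 70.2, 272.5]
ee_rot: [3.141, 0.002, -2.967]
ft_force: [1.3, 0.4, 3.9]
finger_gap: 0.5
time_s: 31.98
eef_pos: [580.8, 70.3, 272.5]
ee_rot: [3.14, 0.001, 2.279]
ft_force: [-0.4, 1.5, 3.1]
finger_gap: 0.504
t 31.98 grip [581.1  70.3 117.8] rot [3.140e+00 1.000e-03 2.279e+00] q [ 0.31  0.68 -0.79  1.78  0.59  0.93 -0.02] F [-0.4  1.5  3.1] gap 0.504
[-0.06  0.09  0.02]
```

View pics/wrist27.png

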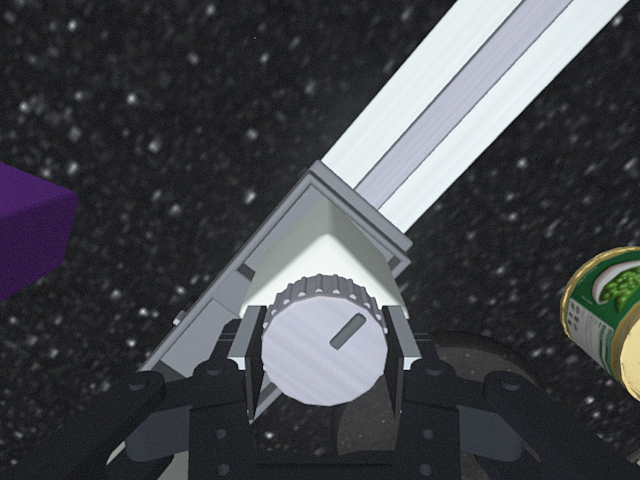

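```bash
python3 -m creep '[0,0,0,0,0,0.03,0,0,0,0,0,0.06,0,0,0,0,0,0.1,0,0,0,0,0,0.13,0,0,0,0,0,0.16,0,0,0,0,0,0.2,0,0,0,0,0,0.23,0,0,0,0,0,0.26,0,0,0,0,0,0.3,0,0,0,0,0,0.33]'; python3 -m creep '[0,0,0,0,0,0.02,0,0,0,0,0,0.04,0,0,0,0,0,0.06,0,0,0,0,0,0.08,0,0,0,0,0,0.1,0,0,0,0,0,0.12,0,0,0,0,0,0.14,0,0,0,0,0,0.16,0,0,0,0,0,0.16]';  python3 -c "
from h import *
st(); print(robot.state()['torque'].round(2))
"; python3 -m creep '[0,0,0,0,0,0.01,0,0,0,0,0,0.02,0,0,0,0,0,0.03,0,0,0,0,0,0.04,0,0,0,0,0,0.05,0,0,0,0,0,0.05]';  python3 -c "
from h import *
st(); print(robot.state()['torque'].round(2))
p,d,w,c=grab('wrist','wrist28.png')
"
```

```text
time_s: 32.87
eef_pos: [580.8, 70.3, 272.5]
ee_rot: [3.14, -0.001, 1.245]
ft_force: [0.4, 0.5, 5.6]
finger_gap: 0.507
time_s: 33.62
eef_pos: [580.8, 70.4, 272.4]
ee_rot: [3.141, -0.002, 0.745]
ft_force: [0.0, 0.4, 5.3]
finger_gap: 0.505
t 33.62 grip [581.1  70.5 117.7] rot [ 3.141e+00 -2.000e-03  7.450e-01] q [ 0.06  0.59 -0.36  1.78  0.27  0.82 -1.25] F [0.  0.4 5.3] gap 0.505
[ 0.23  0.1  -0.06]
time_s: 34.12
eef_pos: [580.8, 70.4, 272.4]
ee_rot: [3.141, -0.002, 0.59]
ft_force: [-0.0, -0.6, 6.1]
finger_gap: 0.502
t 34.12 grip [581.1  70.5 117.7] rot [ 3.141e+00 -2.000e-03  5.900e-01] q [ 0.04  0.59 -0.31  1.78  0.24  0.81 -1.37] F [-0.  -0.6  6.1] gap 0.502
[ 0.21  0.12 -0.01]
```

View pics/wrist28.png

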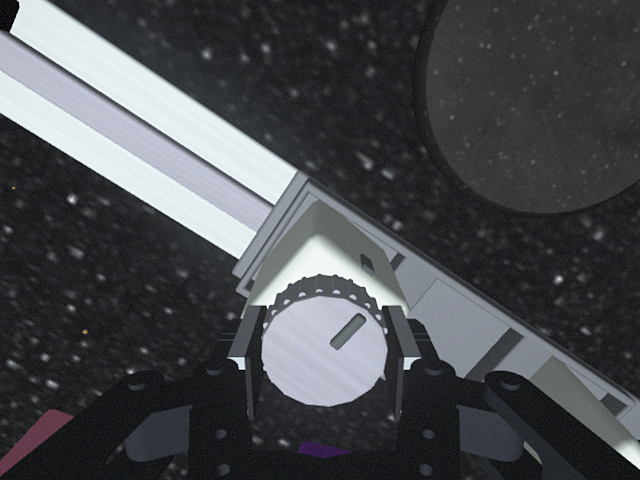

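```bash
python3 -m creep '[0,0,0,0,0,0.01,0,0,0,0,0,0.02,0,0,0,0,0,0.03,0,0,0,0,0,0.03]';  python3 -c "
from h import *
st(); print(robot.state()['torque'].round(2))
"; python3 -m creep '[0,0,0,0,0,0.01,0,0,0,0,0,0.02,0,0,0,0,0,0.03,0,0,0,0,0,0.03]';  python3 -c "
from h import *
st(); print(robot.state()['torque'].round(2))
p,d,w,c=grab('wrist','wrist29.png')
"
```

```text
time_s: 34.5
eef_pos: [579.8, 70.3, 272.4]
ee_rot: [-3.141, 0.001, 0.497]
ft_force: [-4.3, -1.2, 10.6]
finger_gap: 0.504
t 34.5 grip [579.6  70.2 117.7] rot [-3.141e+00  1.000e-03  4.970e-01] q [ 0.02  0.59 -0.29  1.78  0.22  0.81 -1.45] F [-4.3 -1.2 10.6] gap 0.504
[-0.02  1.05  0.32]
time_s: 34.83
eef_pos: [580.6, 70.5, 272.2]
ee_rot: [3.141, -0.001, 0.403]
ft_force: [-0.3, 1.2, 6.6]
finger_gap: 0.502
t 34.83 grip [580.8  70.6 117.5] rot [ 3.141e+00 -1.000e-03  4.030e-01] q [ 0.    0.58 -0.26  1.78  0.2   0.8  -1.52] F [-0.3  1.2  6.6] gap 0.502
[0.09 0.09 0.57]
```

View pics/wrist29.png

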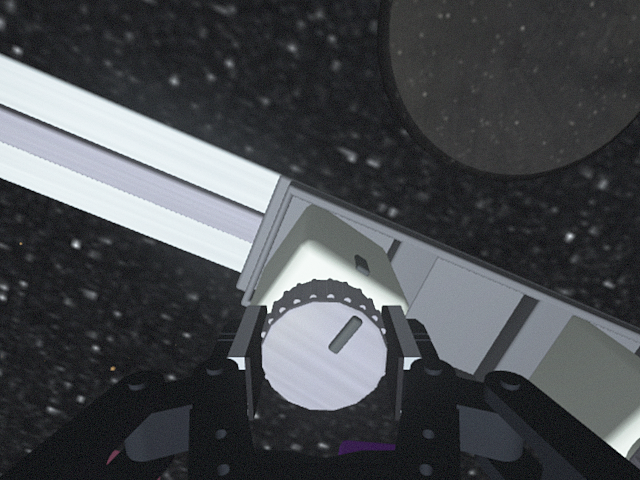

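```bash
python3 -m creep '[0,0,0,0,0,0.01,0,0,0,0,0,0.02,0,0,0,0,0,0.02]';  python3 -c "
from h import *
st(); print(robot.state()['torque'].round(2))
"; python3 -m creep '[0,0,0,0,0,0,0,0,0,0,0,0,0,0,0,0,0,0,0,0,0,0,0,0,0,0,0,0,0,0]' 1; python3 -m creep '[0,0,-0.2,0,0,0,0,0,-0.4,0,0,0,0,0,-0.6,0,0,0,0,0,-0.6,0,0,0,0,0,-0.6,0,0,0]';  python3 -c "
from h import *
st()
p,d,w,c=grab('wrist','wrist30.png');jar(w,580,70,21);ridge(p,w,580.3,70,119.3)
"
```

```text
time_s: 35.13
eef_pos: [581.3, 70.3, 272.3]
ee_rot: [3.141, -0.003, 0.338]
ft_force: [3.9, 0.9, 5.7]
finger_gap: 0.504
t 35.13 grip [581.8  70.4 117.6] rot [ 3.141e+00 -3.000e-03  3.380e-01] q [-0.01  0.58 -0.24  1.78  0.18  0.8  -1.57] F [3.9 0.9 5.7] gap 0.504
[ 0.13 -0.79  0.64]
time_s: 35.55
eef_pos: [580.2, 69.7, 271.2]
ee_rot: [-3.141, 0.001, 0.337]
ft_force: [0.2, 0.1, -0.8]
finger_gap: 1.001
time_s: 35.97
eef_pos: [580.7, 69.9, 363.3]
ee_rot: [3.141, -0.003, 0.337]
ft_force: [-0.4, 0.1, -0.4]
finger_gap: 0.997
t 35.97 grip [581.2  70.  208.6] rot [ 3.141e+00 -3.000e-03  3.370e-01] q [ 0.01  0.48 -0.26  1.67  0.14  1.   -1.54] F [-0.4  0.1 -0.4] gap 0.997
lid n 4764 mid [579.9  69.1 118.7] ext [45.9 45.5  9.3] circ 579.7 69.0 23.2 ztop 119.3
body [581.3  68.9] [52.2 52.5] 79.0 deg
ridge n 202 centroid ang -15.7 axis ang -11.1
```

View pics/wrist30.png

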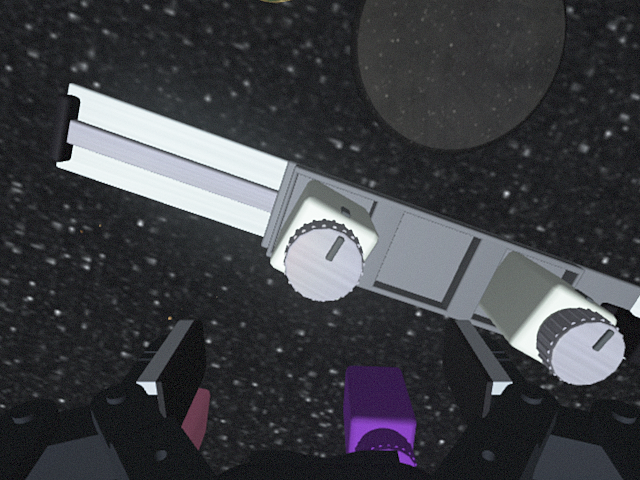

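```bash
python3 -c "
from h import *
plan(578,-60,205,0.15)
"
```

```text
shift [-0.301  0.811  0.014] turn [ 0.   -0.    0.06] rows>= 4 maxcomp 0.81
```

```bash
python3 -m creep '[-0.08,0.2,0,0,0,0.02,-0.16,0.4,0,0,0,0.04,-0.23,0.6,0,0,0,0.06,-0.3,0.8,0,0,0,0.06,-0.3,0.81,0,0,0,0.06]' 0 60; python3 -c "
from h import *
st();plan(577,-187,160,-0.006)
"
```

```text
time_s: 36.43
eef_pos: [577.3, -67.3, 359.8]
ee_rot: [3.137, 0.004, 0.14]
ft_force: [-0.3, -0.4, -0.6]
finger_gap: 0.5
t 36.43 grip [576.7 -68.  205.1] rot [3.137 0.004 0.14 ] q [ 0.2   0.48 -0.19  1.69  0.11  0.99 -1.47] F [-0.3 -0.4 -0.6] gap 0.5
shift [-0.112  0.789  0.304] turn [0.001 0.001 0.046] rows>= 4 maxcomp 0.79
```

```bash
python3 -m creep '[-0.03,0.2,0,0,0,0.02,-0.06,0.4,0,0,0,0.046,-0.09,0.6,0.1,0,0,0.046,-0.112,0.79,0.2,0,0,0.046,-0.112,0.79,0.3,0,0,0.046,-0.112,0.79,0.3,0,0,0.046,-0.112,0.79,0.3,0,0,0.046]'; python3 -c "
from h import *
st();
p,d,w,c=grab('wrist','wrist31.png')
z=w[...,2];q=w[(z>54)&(z<70)&(abs(w[...,0]-577)<40)&(abs(w[...,1]+185)<30)]
t=q[q[:,2]>q[:,2].max()-5]; print(cv2.minAreaRect(t[:,:2].astype(np.float32)))
plan(577.3,-187,51.5,-0.006)
"
```

```text
time_s: 37.02
eef_pos: [578.7, -178.7, 314.9]
ee_rot: [-3.14, 0.004, 0.005]
ft_force: [0.3, -0.1, 1.1]
finger_gap: 0.496
t 37.02 grip [ 578.1 -178.4  160.2] rot [-3.14   0.004  0.005] q [ 0.35  0.56 -0.15  1.68  0.1   0.92 -1.4 ] F [ 0.3 -0.1  1.1] gap 0.496
((578.1755981445312, -186.17803955078125), (11.9042387008667, 29.25737953186035), 88.86849975585938)
shift [-0.012  0.061  0.732] turn [-0.001  0.001  0.004] rows>= 3 maxcomp 0.73
```

View pics/wrist31.png

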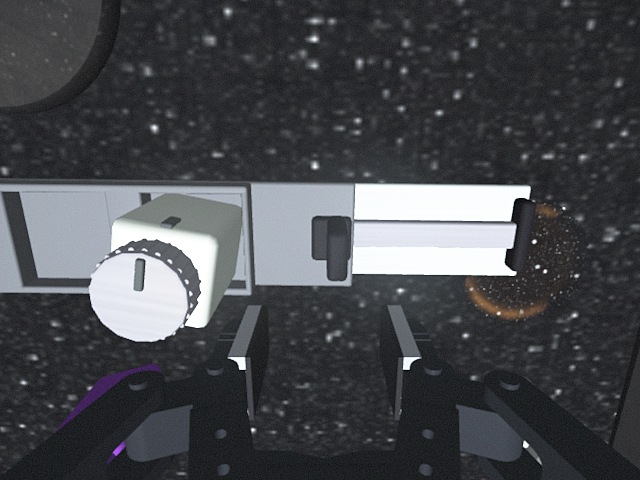

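```bash
python3 -m creep '[-0.006,0.056,0.1,0,0,0.003,-0.006,0.056,0.35,0,0,0.003,-0.006,0.056,0.6,0,0,0.003,-0.006,0.056,0.73,0,0,0.003,-0.006,0.056,0.73,0,0,0.003,-0.006,0.056,0.73,0,0,0.003]'; python3 -m creep '[0,0,0,0,0,0,0,0,0,0,0,0,0,0,0,0,0,0,0,0,0,0,0,0,0,0,0,0,0,0,0,0,0,0,0,0]' -1 60;  python3 -c "
from h import *
st()"
```

```text
time_s: 37.57
eef_pos: [578.8, -186.4, 207.4]
ee_rot: [-3.141, 0.001, -0.003]
ft_force: [0.6, 0.4, 0.3]
finger_gap: 0.498
time_s: 38.07
eef_pos: [579.2, -187.0, 209.5]
ee_rot: [-3.141, -0.004, -0.004]
ft_force: [-0.1, 3.3, 7.2]
finger_gap: 0.129
t 38.07 grip [ 579.8 -187.    54.8] rot [-3.141 -0.004 -0.004] q [ 0.35  0.69 -0.13  1.77  0.12  0.69 -1.42] F [-0.1  3.3  7.2] gap 0.129
```

```bash
python3 -m creep '[0,0.04,0,0,0,0,0,0.08,0,0,0,0,0,0.12,0,0,0,0,0,0.16,0,0,0,0,0,0.2,0,0,0,0,0,0.24,0,0,0,0,0,0.28,0,0,0,0,0,0.32,0,0,0,0,0,0.36,0,0,0,0,0,0.4,0,0,0,0]';  python3 -m creep '[0,0.04,0,0,0,0,0,0.08,0,0,0,0,0,0.12,0,0,0,0,0,0.16,0,0,0,0,0,0.2,0,0,0,0,0,0.24,0,0,0,0,0,0.27,0,0,0,0,0,0.3,0,0,0,0,0,0.32,0,0,0,0,0,0.32,0,0,0,0]'; python3 -c "
from h import *
st()"
```

```text
time_s: 38.9
eef_pos: [578.8, -247.9, 209.5]
ee_rot: [3.141, -0.004, -0.005]
ft_force: [-0.1, 1.7, 6.0]
finger_gap: 0.127
time_s: 39.73
eef_pos: [578.5, -296.5, 209.5]
ee_rot: [3.14, -0.004, -0.006]
ft_force: [-0.6, -0.4, 7.8]
finger_gap: 0.134
t 39.73 grip [ 579.  -296.7   54.8] rot [ 3.14  -0.004 -0.006] q [ 0.52  0.74 -0.14  1.65  0.14  0.76 -1.26] F [-0.6 -0.4  7.8] gap 0.134
```

Released, lift and check.

```bash
python3 -m creep '[0,0,0,0,0,0,0,0,0,0,0,0,0,0,0,0,0,0]' 0; python3 -m creep '[0,0,-0.2,0,0,0,0,0,-0.4,0,0,0,0,0,-0.65,0,0,0,0,0,-0.9,0,0,0,0,0,-0.9,0,0,0,0,0,-0.9,0,0,0]';  python3 -c "
from h import *
st()
p,d,w,c=grab('wrist','wrist32.png');jar(w,578,-208,21);ridge(p,w,578,-208,119.3)
z=w[...,2];q=w[(z>54)&(z<70)&(abs(w[...,0]-577)<40)&(abs(w[...,1]+297)<30)]
t=q[q[:,2]>q[:,2].max()-5]; print(cv2.minAreaRect(t[:,:2].astype(np.float32)))
grab('side','side32.png',(230,150,470,380),2.5)
"
```

```text
time_s: 39.98
eef_pos: [577.8, -295.7, 207.5]
ee_rot: [3.141, -0.0, -0.005]
ft_force: [0.7, -0.7, -0.6]
finger_gap: 0.496
time_s: 40.48
eef_pos: [578.2, -295.8, 344.9]
ee_rot: [3.139, -0.005, -0.005]
ft_force: [-0.2, -0.1, -0.2]
finger_gap: 0.493
t 40.48 grip [ 579.  -296.2  190.2] rot [ 3.139 -0.005 -0.005] q [ 0.53  0.59 -0.16  1.52  0.1   1.04 -1.23] F [-0.2 -0.1 -0.2] gap 0.493
lid n 5710 mid [ 578.2 -208.   118.5] ext [45.6 46.1  8.9] circ 578.3 -208.1 23.4 ztop 119.3
body [ 579.4 -209.2] [51.3 52.5] 79.1 deg
ridge n 237 centroid ang -14.9 axis ang -10.4
((577.3162841796875, -297.0436096191406), (11.505294799804688, 29.708066940307617), 89.37252044677734)
```

View pics/wrist32.png

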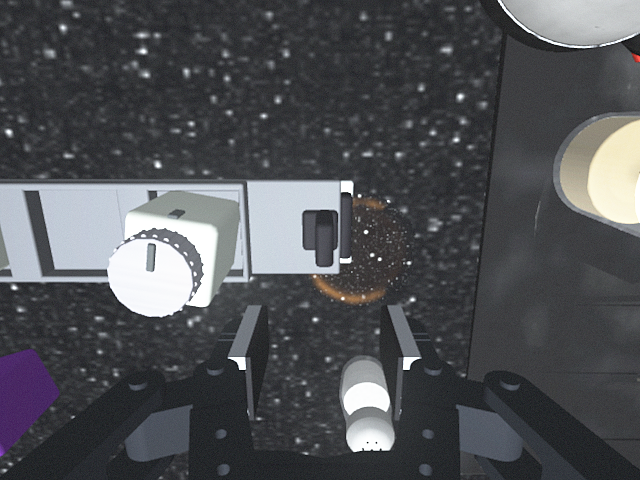

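View pics/side32.png

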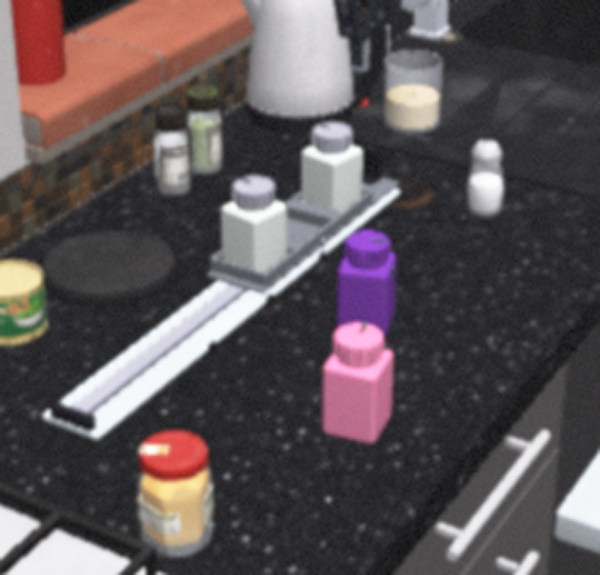

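```bash
python3 -m creep '[0,-0.2,-0.1,0,0,0,0,-0.4,-0.2,0,0,0,0,-0.65,-0.3,0,0,0,0,-0.9,-0.3,0,0,0,0,-1,-0.3,0,0,0,0,-1,-0.3,0,0,0,0,-1,-0.3,0,0,0]';  python3 -c "
from h import *
st()
p,d,w,c=grab('wrist','wrist33.png')
for y in (-208,-41): jar(w,579,y,21);ridge(p,w,579,y,119.3)
pockets(w,578,-124)
grab('top','top33.png')
"
```

```text
time_s: 41.17
eef_pos: [578.4, -144.6, 385.7]
ee_rot: [-3.141, 0.003, -0.002]
ft_force: [-0.2, -0.7, -0.5]
finger_gap: 0.5
t 41.17 grip [ 578.  -144.5  231. ] rot [-3.141e+00  3.000e-03 -2.000e-03] q [ 0.32  0.48 -0.18  1.61  0.09  1.07 -1.46] F [-0.2 -0.7 -0.5] gap 0.5
lid n 4087 mid [ 578.3 -208.   118.6] ext [45.5 45.5  9.2] circ 578.2 -208.0 23.0 ztop 119.3
body [ 579.  -207.9] [51.9 53.6] 79.3 deg
ridge n 178 centroid ang -11.8 axis ang -10.7
lid n 4146 mid [579.1 -41.7 118.8] ext [45.8 45.8  9.5] circ 578.9 -42.0 23.3 ztop 119.4
body [580.5 -42.4] [51.8 52.9] 79.6 deg
ridge n 169 centroid ang -17.1 axis ang -10.6
y -244 x 595.0 612.6 c 603.8
y -232 x 599.7 613.7 c 606.7
y -220 x 601.9 613.6 c 607.8
y -208 x 604.1 613.8 c 608.9
y -196 x 606.5 614.0 c 610.2
y -184 x 541.6 614.0 c 577.8
y -172 x 541.9 614.0 c 577.9
y -160 x 543.1 614.1 c 578.6
y -148 x 542.8 614.3 c 578.5
y -136 x 542.8 614.3 c 578.6
y -124 x 543.2 614.3 c 578.8
y -112 x 542.9 614.4 c 578.7
y -100 x 543.2 614.6 c 578.9
y -88 x 543.1 614.7 c 578.9
y -76 x 543.0 614.6 c 578.8
y -64 x 543.3 614.7 c 579.0
y -52 x 602.9 614.9 c 608.9
y -40 x 605.3 615.0 c 610.2
y -28 x 607.5 615.0 c 611.3
y -16 x 610.0 615.1 c 612.6
crosswalls [(-185.0, -156.0), (-94.0, -64.0)]
```

View pics/wrist33.png

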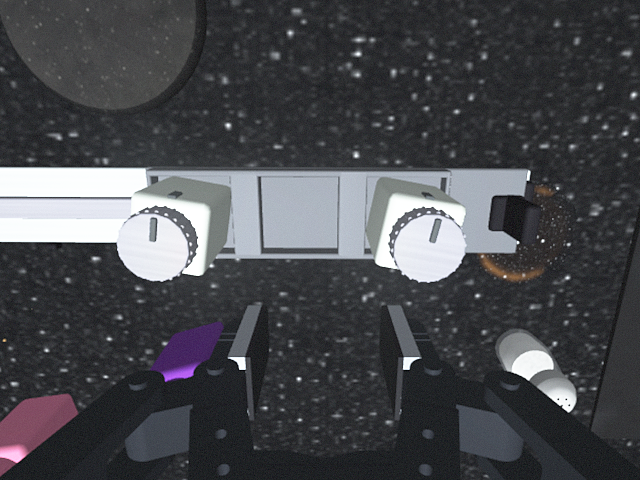

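View pics/top33.png

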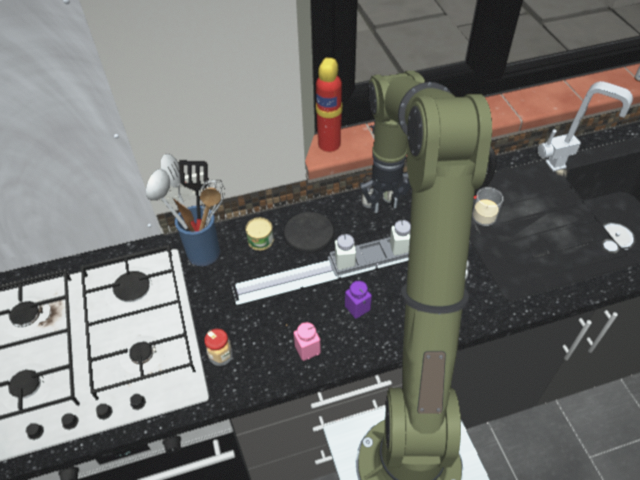

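```bash
python3 -c "
from h import *
robot.close_job(); print(robot.state()['time_s'])"
```

```text
the job is handed in; nothing more can be done
the job is handed in; nothing more can be done
```

The job is done and handed in at about 41 s of the 210 s. Only two white jars were there. I stood one in the left pocket and one in the right pocket at the loading station. I then pushed the carrier to the middle station and screwed both lids clockwise to their stops, and pushed the carrier on to the right-hand station.

**Last checks, wrist camera:**
- **Lids:** both tight. The ridges lie at -10.7° and -10.6°, the jars at -10.7° and -10.4°, with the dark marks under the ridges. Turning had ended against a torque of 0.6 to 0.8 N m.
- **Jars:** both upright in their pockets, lid tops at 119 mm as expected. Each is turned about 11° by the tightening, the slack the pocket allows, and I left them so.
- **Carrier:** it moved about 221 mm in all by the wrist camera, against 220 mm for the last station. That is within the camera error and the 6 mm the detent allows.
- **Other things:** the bystanders and the purple and pink look-alikes look unmoved, judged by eye in the last pictures, and the gripper was clear of everything.

**What disagreed or failed:**
- **Jar position:** the top and wrist cameras differed by about 5 mm on the first jar. I went by the wrist camera, and the jar sat centred between the jaws.
- **Refused move:** one call with a miscounted row was refused without moving anything, and I sent it again corrected.

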